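Make up the outgoing-post and incoming-post kits

ROBOT

A 7-joint arm with a two-finger parallel gripper is mounted at the origin on the work surface; the furniture and walls round the work are solid. World frame = base frame: x ahead of the robot, y to its left, z up, the work surface at z = 0. Lengths are in m, angles in rad, forces in N, time in s.
With the tool pointing down it reaches from about 0.425 to 0.95 m from the base axis. Payload 4.7 kg.
Tool frame: the origin (TCP) lies at the very end of the fingers, on their centre line; the grasp point (between the pads) lies 19 mm behind it; z points along the fingers, y is the direction in which the jaws open and shut (so a half turn about z gives the same grasp; the last joint's range is limited). The gripper opens to 85 mm and grips with 20 to 120 N. Pads are 22 mm wide; open, the fingers measure 114 mm over their backs; the gripper's body (76 mm by 85 mm) begins 54 mm behind the grasp point. The pads swing forward as they close: fully open they stand 13 mm farther back than shut.
Start: joints at [-1.131, 0.469, -0.049, 1.532, 0.024, 1.141, -0.082], TCP at [0.305, 0.602, 0.231] pointing down, gripper open.
Joint ranges: [-2.59, 2.59], [-0.33, 1.99], [-1.39, 1.29], [0.1, 2.45], [-1.04, 4.18], [0.21, 1.99], [-2.66, 2.66]. Speed limits (rad/s): [2.57, 2.57, 3.14, 3.14, 3.14, 3.14, 3.14].

INTERFACE

Orientations are given as a rotation vector (axis times angle).
In Python, from rig import sensors, get_image, ctrl, spotter gives the robot as it stands.
- The arm moves only by the tool jog_arm, never from a script. Its argument "targets" is a list of rows, each a list of 5 numbers: the closure, from 0 (fully open) to 1 (shut), then the shift along the tool's x, y, z in m, then the turn about the tool's z in degrees. A call has 1 to 20 rows; each row is the pose to reach, as a shift and turn from the pose measured when the call began, along the tool's axes at that moment; what a row does not reach only later rows make up. A row lasts 1/12 s, in which the tool goes at most 41.7 mm and 7.16 degrees, less where a joint would pass 70% of its speed; a pose out of reach is approached as far as the arm can. A call with a gripper value outside its range is refused whole. The fingers move at their own pace and stop on an object; "newtons" is the grip in N (left out, the last holds). Time passes only in rows, so rows that repeat a pose let the fingers close. It gives the time, the measured TCP pose, the force and the opening at its end, in the units of the state.
- sensors.get_state(): the state, without advancing time (a new reading comes with each control period).
- get_image(name): name is "scene" or "top" or "wrist"; returns a dict with "color" (420x560x3 uint8, red, green, blue), "mtx" (3x3 intrinsics, pixels), "k1" (the pictures are not rectified: a ray, as slopes to the right and down, at radius r is drawn at 1 + k1 r^2 times it, then the intrinsics apply), "extrinsics" (4x4, takes a point from camera to world coordinates); the wrist camera has in their place "tool_from_camera" (4x4, takes a point from camera to tool coordinates, whose origin is the TCP and whose axes are the flange's). Camera axes: x right, y down, z forward; pixel columns grow to the right and rows downward; lengths in m; the calibration is good to about 2 mm. A picture is of the moment at which its call begins: read the wrist's pose just before it. There is no depth.
- ctrl.sign_off(): hands the job in, once; it reports no verdict.
Trained networks look in the newest picture that a camera, given by its name, has taken for a name from the list of things; names that differ only in an ending like _2 or _b are one class to them, and where a whole thing is asked for, a point or a joint stands for the part that bears it (a point fixed in the world has none). Each returns a list of dicts, best first, with "p" (0 to 1); they miss things now and then, are a little off and sometimes report something else, mostly with a low value. They report only what shows in the picture. A call takes as long as a camera call. They do not tell look-alikes from the thing itself.
- spotter.search_frame(camera, name): "point" ([x, y, z] in m, in world coordinates, good to about 4 mm: the middle of the surface that is visible of it).
- spotter.regions_of(camera, name): "pixels" (420x560 bool, what is visible of it).
The state is a dict: "clock": time; "qpos": joint angles; "dq": joint speeds; "tau": joint torques, N m; "tool_pos": TCP position; "tool_rot": TCP orientation; "contact_force": force on the tool from outside, world axes, zero at the start; "torque": the same for the moment, N m; "width": finger opening in m.
Only numpy, scipy, OpenCV 4.12 (cv2) and the standard library are available. Lean on these libraries where they do the work, as an engineer would, in place of code of your own. Each camera call takes 0.05 s, during which the arm holds its last target.

TASK

Make up the two post-desk kits in their trays. The blue tray is for outgoing post: stand the tape dispenser in its long compartment, and the red-handled stamp and the glue stick upright in its two small compartments, one in each. The white tray is for incoming post: stand the stapler in its long compartment and the black-handled stamp upright in its empty small compartment, next to the clip already packed there; leave the blue correction roller where it lies.

Things in the scene. Friction and masses are not known exactly. Their poses are not given: they have to be found in the camera images.
- tray_blue: Blue plastic kit tray (outgoing post), 168 (x) x 107 (y) x 24 mm high, fixed. Origin: centre of underside. Floor and walls 3 mm thick, dividers 20 mm high. Long compartment 162 x 52 mm inside, centre x 0, y -24.5 mm; two small ones, each 79.5 (x) x 46 (y) mm inside, centres x +41 and -41, y +27.5 mm. All empty at the start.
- tray_white: White plastic kit tray (incoming post), 168 (x) x 107 (y) x 24 mm high, fixed. Origin: centre of underside. Floor and walls 3 mm thick, dividers 20 mm high. Long compartment 162 x 52 mm inside, centre x 0, y -24.5 mm; two small ones, each 79.5 (x) x 46 (y) mm inside, centres x +41 and -41, y +27.5 mm. A metal bulldog clip (9 mm thick, fixed) lies in the small one at x +41; the others are empty.
- tape_mid (a point): Dark grey tape dispenser with a roll of yellowish tape, 136 x 35 x 77 mm, about 0.6 kg, standing. The point is its centre, 38.5 mm above its underside; x runs lengthwise, from the cutter to the roll end. Grip from above across the 35 mm (y), on the flat side cheeks round the roll: x +10 to +60 mm, up to 58 mm above the underside. The roll does not turn.
- stapler_mid (a point): Red desk stapler, 144 x 34 x 57 mm, about 0.3 kg, standing on its base. The point is its centre, 28.5 mm above its underside; x runs along its length. Grip it from above across y on the red top arm, which is 26 mm wide and lies 34 to 56 mm above the underside; the arm does not move.
- stamp_red_mid (a point): Rubber stamp with a red turned handle, 70 mm high, standing upright. Wooden foot 25 mm (x) by 46 mm (y), 18 mm high; round handle up to 24 mm thick on its centre above that, widest near the top. The point is its centre, 35 mm above its underside.
- stamp_black_mid (a point): Rubber stamp with a black turned handle, 70 mm high, standing upright. Wooden foot 25 mm (x) by 58 mm (y), 18 mm high; round handle up to 24 mm thick on its centre above that, widest near the top. The point is its centre, 35 mm above its underside.
- glue_mid (a point): Glue stick standing upright, 26 mm in diameter, 86 mm high, pale body with a blue cap that stays on. The point is its centre, 43 mm above its underside.
- roller_mid (a point): Blue correction-tape roller, 39 x 98 x 16 mm, lying flat; the point is its centre, 8 mm above its underside. Loose, not part of either kit: it stays where it is.
There are look-alikes about, which are no part of the job. Of the things like the part that bears glue_mid, leave any that is pink or turquoise; of the rest the larger one is meant.

How it is judged:
By the outcome, as a careful person would: the job done as asked, in the order asked, and still so for the second after the job is handed in, with the robot touching nothing.
It also fails if it takes over 109 s, if anything falls off the work surface, if the arm or the gripper's body presses on something with over 40 N, if the wrist force passes 120 N, or if a joint passes its speed limit or range.

## Working session

There is one attempt and no reset: what is moved stays moved. The work goes in short steps, Python scripts to look and compute and a tool call to move; the robot and the scene stay as the last step left them, time stands still between calls to the robot, and variables do not carry over. Pictures are saved under pics/ and viewed, and the job is handed in when it is done.

Besides the shell and the picture viewer there is one more tool, called after "Call:" by a JSON object that holds its "op" and its "data", one argument or row to a line. jog_arm: Moves the arm, as the interface text tells. Its arguments: {"type":"object","properties":{"targets":{"type":"array","items":{"type":"array","items":{"type":"number"}}},"newtons":{"type":"number"}},"required":["targets"]}

```bash
ls; mkdir -p pics; cat > h.py <<'E'
import numpy as np,cv2
from rig import sensors,get_image,ctrl,spotter
def save(n,im): cv2.imwrite('pics/'+n+'.png',cv2.cvtColor(im,cv2.COLOR_RGB2BGR))
E
python3 - <<'E'
from h import *
print(sensors.get_state())
for c in ['scene','top']:
    d=get_image(c); save(c+'0',d['color']); print(c,d['mtx'],d['k1'],d['extrinsics'])
    for n in ['tray_blue','tray_white','tape_mid','stapler_mid','stamp_red_mid','stamp_black_mid','glue_mid','roller_mid']:
        print(n,[(np.round(r['point'],3).tolist(),round(r['p'],2)) for r in spotter.search_frame(c,n)])
E
```

```text
pics
{'clock': 0.0, 'qpos': array([-1.13088834,  0.46944664, -0.04861021,  1.53369916,  0.02404723,
        1.14098179, -0.08232853]), 'dq': array([ 0.00018644, -0.00060861,  0.00046346,  0.00189532, -0.00300909,
       -0.00057971,  0.00028752]), 'tau': array([-5.77222600e-04, -5.10278141e+01, -4.68477909e-02, -2.37705839e+01,
        1.07092172e-02,  7.37801398e-03,  1.79328099e-07]), 'tool_pos': array([0.3046857 , 0.60166702, 0.23025572]), 'tool_rot': array([-7.29582800e-01, -3.05525077e+00,  2.98818906e-03]), 'contact_force': array([-0.24076454, -0.04534294,  0.15908114]), 'torque': array([-0.00737989,  0.02712394, -0.01565363]), 'width': 0.08568296617059272}
scene [[383.37273059   0.         273.95604519]
 [  0.         383.37273059 211.3749113 ]
 [  0.           0.           1.        ]] -0.08605131843901236 [[ 0.58102164 -0.41962221  0.6973744  -0.17970055]
 [-0.813811   -0.28773821  0.50489443 -0.48556372]
 [-0.01120365 -0.86088554 -0.5086753   0.55411504]
 [ 0.          0.          0.          1.        ]]
tray_blue [([0.511, -0.369, 0.008], 0.81)]
tray_white [([0.499, 0.325
[... 504 characters left out ...]
     0.           1.        ]] -0.023897424427331712 [[-0.00945243 -0.99189312  0.12672286  0.32546782]
 [-0.9999026   0.01067706  0.00898804 -0.01640126]
 [-0.0102682  -0.12662556 -0.99189744  1.44608295]
 [ 0.          0.          0.          1.        ]]
tray_blue [([0.512, -0.366, 0.0], 0.66)]
tray_white [([0.489, 0.328, 0.002], 0.9), ([0.511, -0.365, 0.002], 0.59)]
tape_mid [([0.472, 0.117, 0.034], 0.96)]
stapler_mid [([0.457, -0.137, 0.053], 0.96)]
stamp_red_mid []
stamp_black_mid []
glue_mid [([0.339, 0.219, 0.085], 0.5), ([0.334, 0.364, 0.064], 0.49), ([0.355, 0.287, 0.082], 0.47), ([0.408, 0.18, 0.062], 0.38), ([0.486, 0.328, 0.003], 0.17)]
roller_mid [([0.609, 0.166, 0.017], 0.56)]
```

View pics/scene0.png

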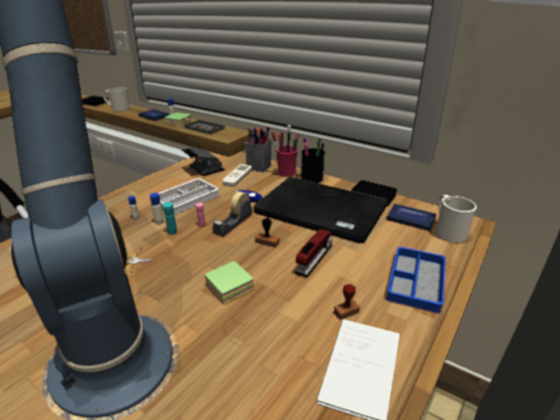

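View pics/top0.png

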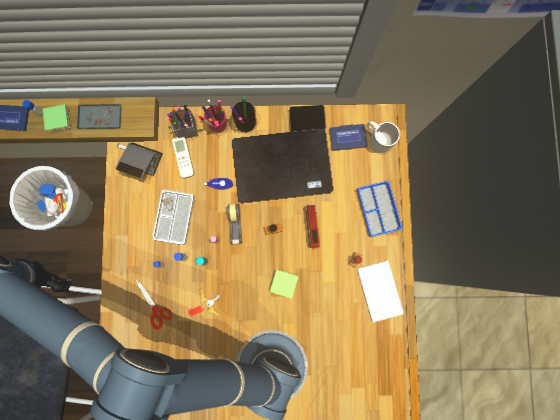

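The scene has these parts:
- **White tray:** left, top view (173,217).
- **Blue tray:** right (379,209).
- **Tape dispenser:** (235,224).
- **Black stamp:** (273,229).
- **Stapler:** (312,226).
- **Red stamp:** (356,260).

Glue candidates in the scene view are a turquoise one (169,217), a pink one (200,214) and two with blue caps, (155,207) and (132,205). I'm excluding the turquoise and pink ones. Of the two blue-capped, the one at (155,207) looks larger. I'll confirm that in a crop.

```bash
cat >> h.py <<'E'
from scipy.spatial.transform import Rotation as R
def cam(d,st=None):
    if 'extrinsics' in d: return d['extrinsics']
    T=np.eye(4);T[:3,:3]=R.from_rotvec(st['tool_rot']).as_matrix();T[:3,3]=st['tool_pos']
    return T@d['tool_from_camera']
def proj(d,E,P):
    P=np.atleast_2d(P);C=(P-E[:3,3])@E[:3,:3]
    return cv2.projectPoints(C.reshape(-1,1,3),np.zeros(3),np.zeros(3),d['mtx'],np.array([d['k1'],0,0,0.]))[0].reshape(-1,2)
def topl(d,E,uv,z):
    n=cv2.undistortPoints(np.array(uv,float).reshape(-1,1,2),d['mtx'],np.array([d['k1'],0,0,0.])).reshape(-1,2)
    r=np.c_[n,np.ones(len(n))]@E[:3,:3].T
    return E[:3,3]+r*((z-E[2,3])/r[:,2:])
def crop(n,im,x0,y0,x1,y1,s): save(n,cv2.resize(im[y0:y1,x0:x1],None,fx=s,fy=s,interpolation=cv2.INTER_CUBIC))
E
python3 - <<'E'
from h import *
d=get_image('top');c=d['color']
a=cv2.resize(c[180:280,140:270],None,fx=6,fy=6,interpolation=cv2.INTER_CUBIC)
save('topL',a); crop('topR',c,250,170,410,280,5)
d=get_image('scene');crop('sceneL',d['color'],110,170,270,270,5)
E
```

```text
(no output)
```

View pics/topL.png

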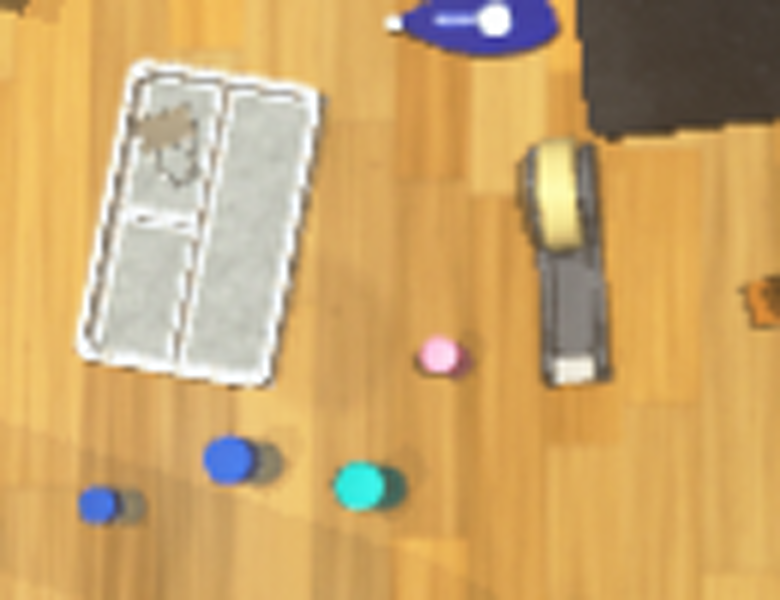

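View pics/topR.png

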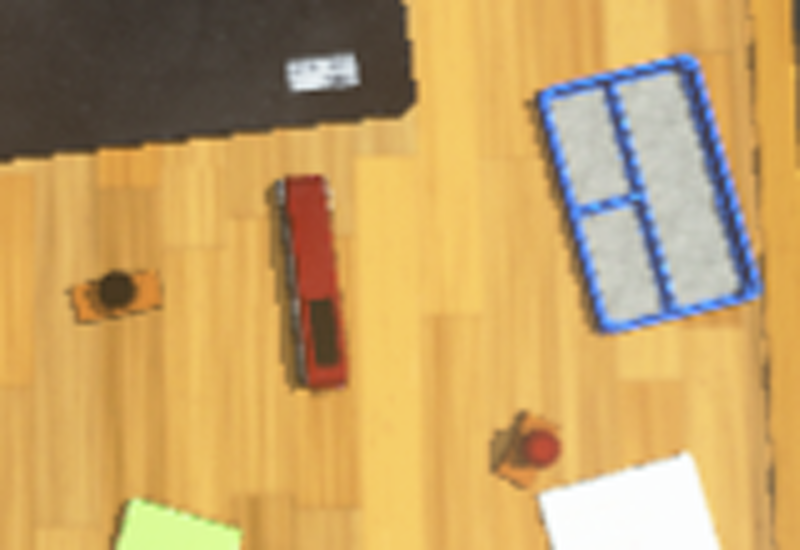

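View pics/sceneL.png

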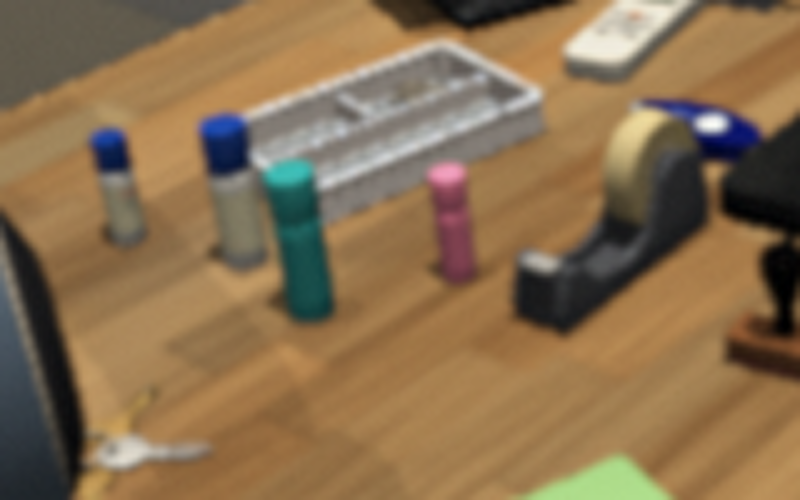

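The crop confirms it: the glue stick meant is the large blue-capped one at scene (155,207), top (178,257). The one at scene (132,205) is smaller, and the turquoise and pink ones are excluded. The white tray's clip is in the far-left compartment, so tray +x runs roughly along world +x.

```bash
cat > est.py <<'E'
from h import *
d=get_image('top');E=cam(d)
def L(p): return [((x+.5)/6-.5+140,(y+.5)/6-.5+180) for x,y in p]
def Rr(p): return [((x+.5)/5-.5+250,(y+.5)/5-.5+170) for x,y in p]
def fit(P,lx,ly): # corners order: (+x,+y),(+x,-y),(-x,-y),(-x,+y)
    m=np.array([[lx,ly],[lx,-ly],[-lx,-ly],[-lx,ly]])/2
    Q=P[:,:2];c=Q.mean(0);q=Q-c
    a=np.arctan2((m[:,0]*q[:,1]-m[:,1]*q[:,0]).sum(),(m*q).sum())
    res=q-m@np.array([[np.cos(a),np.sin(a)],[-np.sin(a),np.cos(a)]])
    return c.round(4),np.degrees(a).round(1),np.abs(res).max().round(4)
w=topl(d,E,L([(137,62),(322,90),(268,385),(78,352)]),.024);print('white',fit(w,.168,.107))
b=topl(d,E,Rr([(540,92),(690,55),(762,295),(605,333)]),.024);print('blue',fit(b,.168,.107))
# tape: base front edge at low z
t=topl(d,E,L([(525,140),(597,140),(610,380),(547,385)]),.02);print('tape',t[:,:2].round(3).tolist(),fit(t,.136,.035))
s=topl(d,E,Rr([(288,178),(327,178),(347,386),(308,388)]),.056);print('stapler',s[:,:2].round(3).tolist(),fit(s,.144,.026))
k=topl(d,E,Rr([(118,288)]),.068);print('black top',k.round(4))
k=topl(d,E,Rr([(70,290),(160,270),(162,302),(78,323)]),.018);print('black foot',k[:,:2].round(4).tolist(),fit(k[[1,2,3,0]],.025,.058), k.mean(0))
k=topl(d,E,Rr([(542,447)]),.068);print('red top',k.round(4))
k=topl(d,E,Rr([(522,412),(562,436),(530,487),(492,462)]),.018);print('red foot',k.round(4).tolist())
k=topl(d,E,L([(230,460)]),.086);print('glue',k.round(4))
E
python3 est.py
```

```text
white (array([0.4899, 0.3243]), np.float64(-9.8), np.float64(0.0015))
blue (array([ 0.5104, -0.3645]), np.float64(13.4), np.float64(0.0012))
tape [[0.534, 0.144], [0.534, 0.104], [0.4, 0.097], [0.397, 0.132]] (array([0.4662, 0.1192]), np.float64(4.0), np.float64(0.0029))
stapler [[0.519, -0.122], [0.518, -0.147], [0.383, -0.157], [0.382, -0.132]] (array([ 0.4503, -0.1393]), np.float64(4.1), np.float64(0.0048))
black top [[ 0.4466 -0.0099  0.068 ]]
black foot [[0.45, 0.0223], [0.4628, -0.0378], [0.4413, -0.0389], [0.4279, 0.0172]] (array([ 0.4455, -0.0093]), np.float64(-79.4), np.float64(0.022)) [ 0.44550238 -0.00930131  0.018     ]
red top [[ 0.3422 -0.2789  0.068 ]]
red foot [[0.3659, -0.276, 0.018], [0.3499, -0.3019, 0.018], [0.3167, -0.2796, 0.018], [0.3333, -0.2551, 0.018]]
glue [[0.356  0.2919 0.086 ]]
```

```bash
cat >> h.py <<'E'
def plan(x,y,z,jaw,hint=None):
    st=sensors.get_state();M=R.from_rotvec(st['tool_rot']).as_matrix()
    dl=M.T@(np.array([x,y,z])-st['tool_pos'])
    cur=np.degrees(np.arctan2(M[1,1],M[0,1]));t=cur-jaw
    t=(t+90)%180-90
    print('shift mm',(dl*1000).round(1),'turn',round(t,1),'(alt',round(t-180*np.sign(t),1),') rows>=',np.ceil(max(np.linalg.norm(dl)/.0417,abs(t)/7.16)),'jaw now',cur.round(1),'tilt',np.degrees(np.arccos(-M[2,2])).round(2),'q7',st['qpos'][6].round(2),'t',st['clock'],'pos',st['tool_pos'].round(4),'w',round(st['width'],4),'f',st['contact_force'].round(1))
    return st
def wrist(n):
    st=sensors.get_state();d=get_image('wrist');E=cam(d,st);save(n,d['color']);return st,d,E
E
python3 - <<'E'
from h import *
plan(.47,.12,.25,94)
print(get_image('wrist')['tool_from_camera'].round(3))
E
```

```text
shift mm [-365.1 -355.6  -18.7] turn -30.9 (alt 149.1 ) rows>= 13.0 jaw now 63.1 tilt 0.01 q7 -0.08 t 1.05 pos [0.3049 0.6022 0.2314] w 0.085 f [ 0.7  0.2 -1.1]
[[ 0.    -0.956 -0.294  0.074]
 [ 1.     0.    -0.001 -0.   ]
 [ 0.001 -0.294  0.956 -0.142]
 [ 0.     0.     0.     1.   ]]
```

Call:
{"op": "jog_arm", "data": {
  "targets": [
    [0, -0.365, -0.356, -0.019, -31],
    [0, -0.365, -0.356, -0.019, -31],
    [0, -0.365, -0.356, -0.019, -31],
    [0, -0.365, -0.356, -0.019, -31],
    [0, -0.365, -0.356, -0.019, -31],
    [0, -0.365, -0.356, -0.019, -31],
    [0, -0.365, -0.356, -0.019, -31],
    [0, -0.365, -0.356, -0.019, -31],
    [0, -0.365, -0.356, -0.019, -31],
    [0, -0.365, -0.356, -0.019, -31],
    [0, -0.365, -0.356, -0.019, -31],
    [0, -0.365, -0.356, -0.019, -31],
    [0, -0.365, -0.356, -0.019, -31],
    [0, -0.365, -0.356, -0.019, -31],
    [0, -0.365, -0.356, -0.019, -31],
    [0, -0.365, -0.356, -0.019, -31]
  ]
}}

```text
clock: 2.43
tool_pos: [0.4693, 0.1214, 0.2503]
tool_rot: [0.117, -3.139, -0.001]
contact_force: [-0.1, -0.0, 0.1]
width: 0.0853
```

```bash
python3 - <<'E'
from h import *
plan(.4662+.035,.1217,.1,94)
st,d,E=wrist('w_tape')
for n in ['tape_mid']:
  print([(r['point'],r['p']) for r in spotter.search_frame('wrist',n)])
E
```

```text
shift mm [-31.9  -2.2 150.2] turn 0.3 (alt -179.7 ) rows>= 4.0 jaw now 94.3 tilt 0.05 q7 1.32 t 2.4333 pos [0.4693 0.1214 0.2503] w 0.0853 f [-0.1 -0.   0.1]
[([0.4702, 0.1183, 0.037], 0.96)]
```

View pics/w_tape.png

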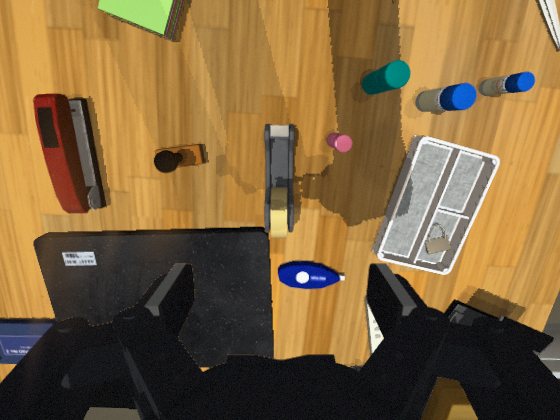

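```bash
python3 - <<'E'
from h import *
im=cv2.cvtColor(cv2.imread('pics/w_tape.png'),cv2.COLOR_BGR2RGB)
crop('w_tape_c',im,240,110,320,245,4.4)
crop('w_white_c',im,365,50,545,280,2.6)
crop('w_L_c',im,20,80,220,220,4)
E
```

```text
(no output)
```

View pics/w_tape_c.png

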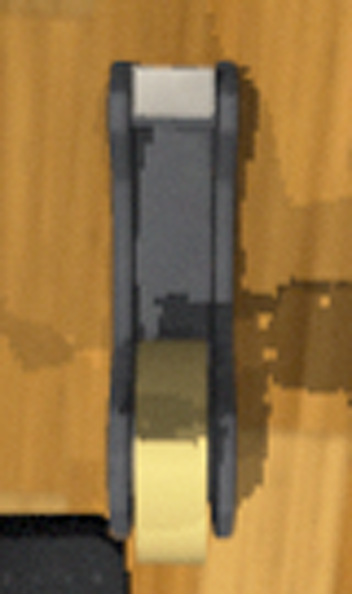

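View pics/w_white_c.png

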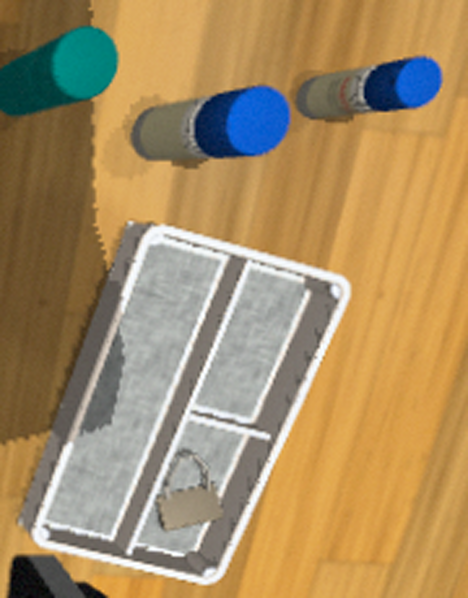

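View pics/w_L_c.png

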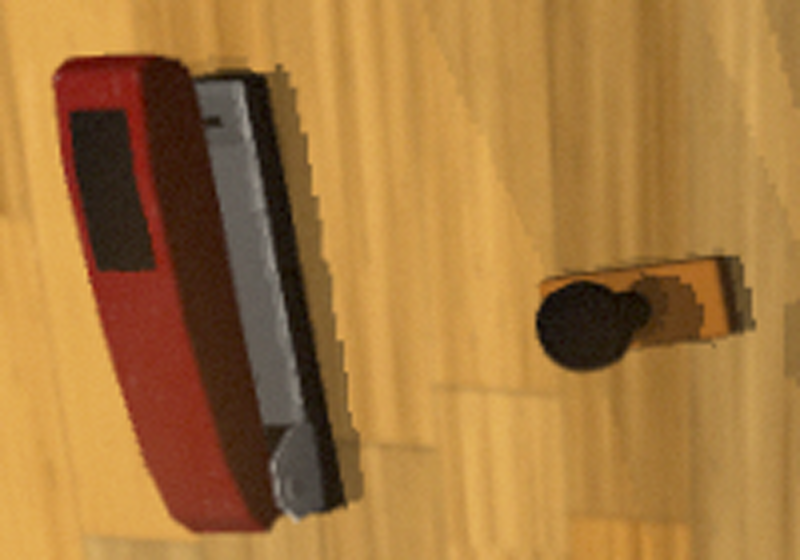

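```bash
cat > w1.py <<'E'
from h import *
st=sensors.get_state();d=get_image('wrist');E=cam(d,st)
def C(p,x0,y0,s): return [((x+.5)/s-.5+x0,(y+.5)/s-.5+y0) for x,y in p]
f=lambda p,z,*a: topl(d,E,C(p,*a),z)[:,:2].round(4).tolist()
T=(240,110,4.4)
print('tape cutter',f([(110,90),(240,90)],.03,*T),'cheek',f([(107,470),(237,470)],.05,*T), 'front',f([(174,62)],.03,*T))
W=(365,50,2.6)
print('white',f([(208,584),(35,535),(150,227),(349,288)],.024,*W))
print('glue base',f([(150,134)],.02,*W),'cap',f([(256,120)],.086,*W))
K=(20,80,4)
print('stapler arm',f([(57,70),(180,62),(172,525),(272,522)],.05,*K),'base',f([(265,75),(345,505)],.008,*K))
print('black top',f([(582,325)],.06,*K),'foot',f([(540,283),(722,258),(730,332)],.018,*K))
E
python3 w1.py
```

```text
tape cutter [[0.408, 0.0976], [0.4054, 0.1323]] cheek [[0.5082, 0.104], [0.5055, 0.1396]] front [[0.3995, 0.1142]]
white [[0.5829, 0.3606], [0.5609, 0.2614], [0.4011, 0.2885], [0.4209, 0.392]]
glue base [[0.3602, 0.2818]] cap [[0.3578, 0.2917]]
stapler arm [[0.3891, -0.1587], [0.3851, -0.1231], [0.52, -0.1429], [0.5166, -0.1112]] base [[0.3862, -0.1257], [0.5234, -0.1128]]
black top [[0.4482, -0.0097]] foot [[0.4427, -0.0383], [0.431, 0.0186], [0.4537, 0.0212]]
```

Tape dispenser: centre (0.467, 0.119), axis 3.9°. Gripping at +32 mm.

Call:
{"op": "jog_arm", "data": {
  "targets": [
    [0, -0.03, -0.002, 0.05, 0],
    [0, -0.03, -0.002, 0.12, 0],
    [0, -0.03, -0.002, 0.16, 0],
    [0, -0.03, -0.002, 0.2, 0],
    [0, -0.03, -0.002, 0.224, 0],
    [0, -0.03, -0.002, 0.224, 0],
    [0, -0.03, -0.002, 0.224, 0],
    [0, -0.03, -0.002, 0.224, 0]
  ],
  "newtons": 60
}}

```text
clock: 3.25
tool_pos: [0.4985, 0.1225, 0.0254]
tool_rot: [0.121, -3.137, 0.0]
contact_force: [0.5, 0.3, 0.3]
width: 0.0853
```

Call:
{"op": "jog_arm", "data": {
  "targets": [
    [1, 0, 0, 0, 0],
    [1, 0, 0, 0, 0],
    [1, 0, 0, 0, 0],
    [1, 0, 0, 0, 0],
    [1, 0, 0, 0, 0],
    [1, 0, 0, 0, 0],
    [1, 0, 0, 0, 0],
    [1, 0, 0, 0, 0]
  ],
  "newtons": 60
}}

```text
clock: 3.92
tool_pos: [0.4995, 0.1226, 0.027]
tool_rot: [0.12, -3.139, -0.001]
contact_force: [-0.8, -0.6, 7.0]
width: 0.0339
```

Call:
{"op": "jog_arm", "data": {
  "targets": [
    [1, 0, 0, -0.03, 0],
    [1, 0, 0, -0.07, 0],
    [1, 0, 0, -0.11, 0],
    [1, 0, 0, -0.15, 0],
    [1, 0, 0, -0.17, 0],
    [1, 0, 0, -0.17, 0]
  ]
}}

```text
clock: 4.42
tool_pos: [0.5021, 0.1232, 0.2017]
tool_rot: [-0.12, 3.13, 0.006]
contact_force: [0.8, -0.4, -7.0]
width: 0.0339
```

```bash
python3 - <<'E'
from h import *
plan(.5472,-.3809,.2,103.4)
wrist('w_t2')
E
```

```text
shift mm [-6.40e+00 -5.06e+02  1.00e-01] turn -9.0 (alt 171.0 ) rows>= 13.0 jaw now 94.4 tilt 0.58 q7 1.35 t 4.4167 pos [0.5021 0.1232 0.2017] w 0.0339 f [ 0.8 -0.4 -7. ]
```

View pics/w_t2.png

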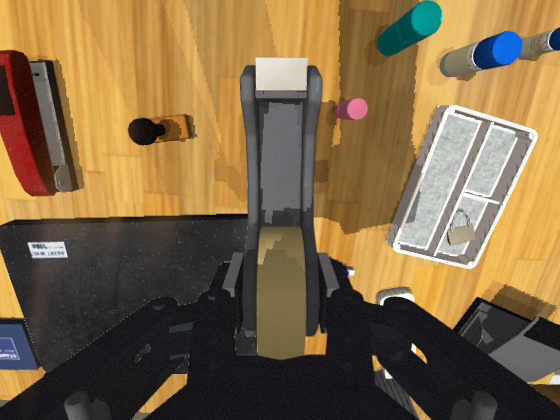

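The tape dispenser is held straight between the pads, with its axis along column 283. Moving to the blue tray.

Call:
{"op": "jog_arm", "data": {
  "targets": [
    [1, -0.006, -0.506, 0, -9],
    [1, -0.006, -0.506, 0, -9],
    [1, -0.006, -0.506, 0, -9],
    [1, -0.006, -0.506, 0, -9],
    [1, -0.006, -0.506, 0, -9],
    [1, -0.006, -0.506, 0, -9],
    [1, -0.006, -0.506, 0, -9],
    [1, -0.006, -0.506, 0, -9],
    [1, -0.006, -0.506, 0, -9],
    [1, -0.006, -0.506, 0, -9],
    [1, -0.006, -0.506, 0, -9],
    [1, -0.006, -0.506, 0, -9],
    [1, -0.006, -0.506, 0, -9],
    [1, -0.006, -0.506, 0, -9],
    [1, -0.006, -0.506, 0, -9],
    [1, -0.006, -0.506, 0, -9]
  ]
}}

```text
clock: 5.8
tool_pos: [0.5439, -0.379, 0.1942]
tool_rot: [0.368, -3.12, -0.01]
contact_force: [0.3, 0.7, -7.4]
width: 0.0339
```

```bash
python3 - <<'E'
from h import *
plan(.5472,-.3809,.05,103.4)
st,d,E=wrist('w_t3')
from numpy import array
a=np.radians(13.4);M=array([[np.cos(a),-np.sin(a)],[np.sin(a),np.cos(a)]])
P=array([[84,53.5],[84,-53.5],[-84,-53.5],[-84,53.5]])/1000@M.T+[.5104,-.3645]
uv=proj(d,E,np.c_[P,np.full(4,.024)]);print(uv)
im=d['color'].copy();cv2.polylines(im,[uv.round().astype(np.int32)],True,(255,255,0),1)
save('w_t3o',im)
E
```

```text
shift mm [ -2.7  -3.5 144.2] turn 0.0 (alt -180.0 ) rows>= 4.0 jaw now 103.4 tilt 0.38 q7 2.48 t 5.8 pos [ 0.5439 -0.379   0.1942] w 0.0339 f [ 0.3  0.7 -7.4]
[[346.565258   239.01814797]
 [252.07439372 239.18070956]
 [247.61900137  78.36083383]
 [357.54764526  78.82680519]]
```

View pics/w_t3o.png

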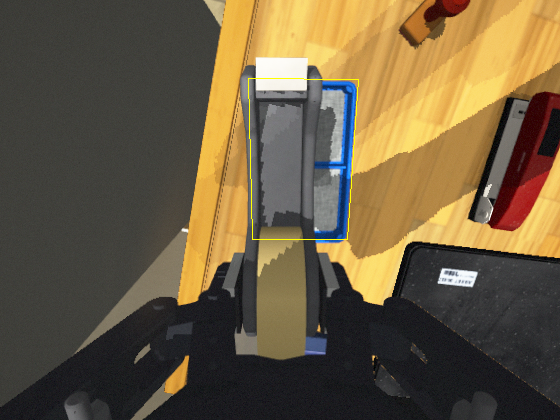

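Call:
{"op": "jog_arm", "data": {
  "targets": [
    [1, -0.003, -0.003, 0.03, 0],
    [1, -0.003, -0.003, 0.07, 0],
    [1, -0.003, -0.003, 0.1, 0],
    [1, -0.003, -0.003, 0.12, 0],
    [1, -0.003, -0.003, 0.12, 0],
    [1, -0.003, -0.003, 0.12, 0]
  ]
}}

```text
clock: 6.35
tool_pos: [0.5479, -0.3784, 0.0738]
tool_rot: [0.372, -3.118, -0.013]
contact_force: [0.9, -0.1, -5.8]
width: 0.0337
```

```bash
python3 - <<'E'
from h import *
plan(.5472,-.381,.031,103.4)
st,d,E=wrist('w_t4')
d=get_image('top');crop('t4',d['color'],340,150,420,250,6)
E
```

```text
shift mm [ 1.3 -2.7 42.8] turn 0.2 (alt -179.8 ) rows>= 2.0 jaw now 103.6 tilt 0.47 q7 2.51 t 6.35 pos [ 0.5479 -0.3784  0.0738] w 0.0337 f [ 0.9 -0.1 -5.8]
```

View pics/w_t4.png

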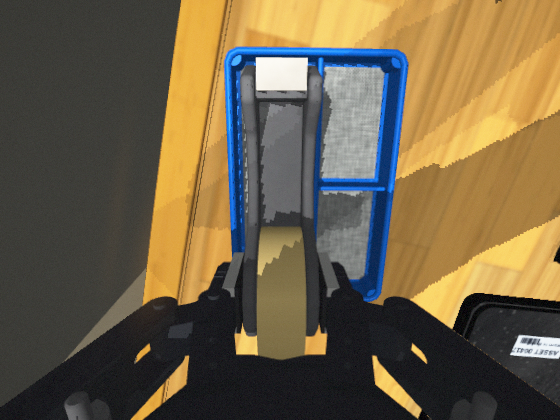

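View pics/t4.png

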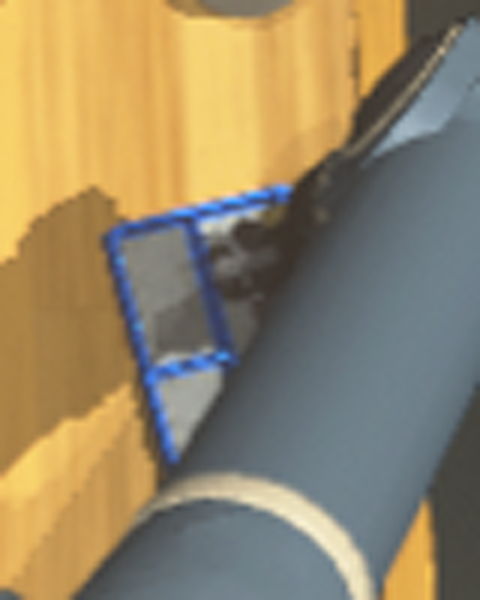

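```bash
python3 - <<'E'
from h import *
st=sensors.get_state();d=get_image('wrist');E=cam(d,st)
P=topl(d,E,[(227,50),(407,52),(379,300)],.024)[:,:2];print(P)
c=(P[0]+P[2])/2;u=P[2]-P[1];print(c,np.degrees(np.arctan2(u[1],u[0])),np.linalg.norm(u),np.linalg.norm(P[0]-P[1]), (lambda v:np.degrees(np.arctan2(v[1],v[0]))-90)(P[1]-P[0]))
E
```

```text
[[ 0.44618712 -0.43878316]
 [ 0.42156818 -0.33447136]
 [ 0.58734687 -0.29479585]]
[ 0.516767  -0.3667895] 13.459330922041639 0.17046031791759056 0.10717763325033587 13.2795414928015
```

Call:
{"op": "jog_arm", "data": {
  "targets": [
    [1, -0.001, -0.004, 0.01, 0],
    [1, -0.001, -0.004, 0.03, 0],
    [1, -0.001, -0.004, 0.04, 0],
    [1, -0.001, -0.004, 0.043, 0],
    [1, -0.001, -0.004, 0.043, 0],
    [1, -0.001, -0.004, 0.043, 0]
  ]
}}

```text
clock: 7.0
tool_pos: [0.5522, -0.3849, 0.0349]
tool_rot: [-0.37, 3.115, 0.004]
contact_force: [0.2, 0.4, -6.3]
width: 0.034
```

```bash
python3 - <<'E'
from h import *
plan(.5498,-.3824,.03,103.4)
st,d,E=wrist('w_t5')
E
```

```text
shift mm [1.8 3.  4.9] turn 0.1 (alt -179.9 ) rows>= 1.0 jaw now 103.5 tilt 0.32 q7 2.53 t 7.0 pos [ 0.5522 -0.3849  0.0349] w 0.034 f [ 0.2  0.4 -6.3]
```

View pics/w_t5.png

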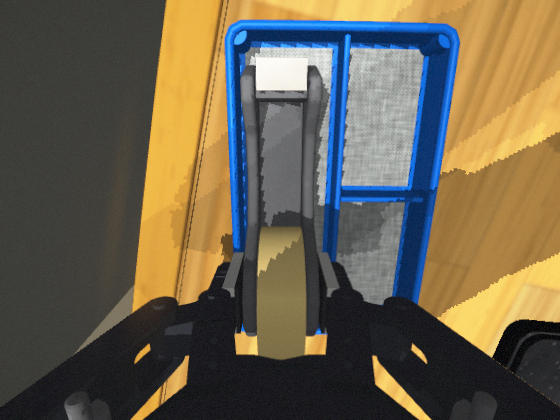

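Call:
{"op": "jog_arm", "data": {
  "targets": [
    [1, 0.002, 0.003, 0.002, 0],
    [1, 0.002, 0.003, 0.004, 0],
    [1, 0.002, 0.003, 0.006, 0],
    [1, 0.002, 0.003, 0.006, 0],
    [1, 0.002, 0.003, 0.006, 0]
  ]
}}

```text
clock: 7.47
tool_pos: [0.5503, -0.3826, 0.0304]
tool_rot: [-0.37, 3.113, 0.003]
contact_force: [0.0, 2.3, 1.5]
width: 0.0339
```

Landed: the force went from −6 to about +1.5 N. Releasing and lifting.

Call:
{"op": "jog_arm", "data": {
  "targets": [
    [0.2, 0, 0, 0, 0],
    [0.2, 0, 0, 0, 0],
    [0.2, 0, 0, 0, 0],
    [0.2, 0, 0, 0, 0],
    [0.2, 0, 0, -0.03, 0],
    [0.2, 0, 0, -0.07, 0],
    [0.2, 0, 0, -0.11, 0],
    [0, 0, 0, -0.15, 0],
    [0, 0, 0, -0.19, 0],
    [0, 0, 0, -0.2, 0],
    [0, 0, 0, -0.2, 0]
  ]
}}

```text
clock: 8.38
tool_pos: [0.5509, -0.3849, 0.2357]
tool_rot: [-0.368, 3.106, -0.007]
contact_force: [1.1, 0.5, -0.9]
width: 0.0856
```

```bash
python3 - <<'E'
from h import *
plan(.3422,-.2789,.22,103.4)
st,d,E=wrist('w_t6')
E
```

```text
shift mm [178.4 152.   12.3] turn 0.1 (alt -179.9 ) rows>= 6.0 jaw now 103.5 tilt 0.85 q7 2.48 t 8.3833 pos [ 0.5509 -0.3849  0.2357] w 0.0856 f [ 1.1  0.5 -0.9]
```

View pics/w_t6.png

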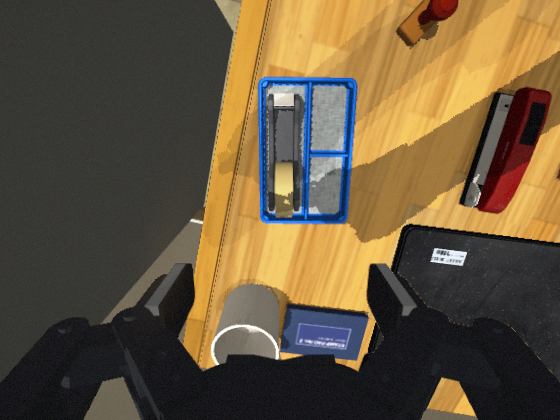

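The tape dispenser stands in the long compartment. Now the red stamp; its foot's long axis is at about −34°.

```bash
python3 - <<'E'
from h import *
plan(.36,-.29,.22,146);plan(.36,-.29,.22,-34)
E
```

```text
shift mm [162.7 135.6  10.6] turn -42.5 (alt 137.5 ) rows>= 6.0 jaw now 103.5 tilt 0.57 q7 2.48 t 8.4333 pos [ 0.5498 -0.3838  0.2325] w 0.0858 f [-0.3 -0.2 -1. ]
shift mm [162.7 135.6  10.6] turn -42.5 (alt 137.5 ) rows>= 6.0 jaw now 103.5 tilt 0.57 q7 2.48 t 8.4333 pos [ 0.5498 -0.3838  0.2325] w 0.0858 f [-0.3 -0.2 -1. ]
```

Call:
{"op": "jog_arm", "data": {
  "targets": [
    [0, 0.163, 0.136, 0.01, 70],
    [0, 0.163, 0.136, 0.01, 70],
    [0, 0.163, 0.136, 0.01, 70],
    [0, 0.163, 0.136, 0.01, 70],
    [0, 0.163, 0.136, 0.01, 70],
    [0, 0.163, 0.136, 0.01, 100],
    [0, 0.163, 0.136, 0.01, 100],
    [0, 0.163, 0.136, 0.01, 137],
    [0, 0.163, 0.136, 0.01, 137],
    [0, 0.163, 0.136, 0.01, 137],
    [0, 0.163, 0.136, 0.01, 137],
    [0, 0.163, 0.136, 0.01, 137],
    [0, 0.163, 0.136, 0.01, 137],
    [0, 0.163, 0.136, 0.01, 137],
    [0, 0.163, 0.136, 0.01, 137],
    [0, 0.163, 0.136, 0.01, 137],
    [0, 0.163, 0.136, 0.01, 137],
    [0, 0.163, 0.136, 0.01, 137],
    [0, 0.163, 0.136, 0.01, 137],
    [0, 0.163, 0.136, 0.01, 137]
  ]
}}

```text
clock: 10.1
tool_pos: [0.3586, -0.2889, 0.2189]
tool_rot: [2.767, 1.484, 0.01]
contact_force: [-0.4, 0.6, -0.2]
width: 0.0859
```

```bash
python3 - <<'E'
from h import *
plan(.3422,-.2789,.22,146)
st,d,E=wrist('w_r1')
print(st['qpos'].round(2))
print([(r['point'],r['p']) for r in spotter.search_frame('wrist','stamp_red_mid')])
E
```

```text
shift mm [ -0.7 -19.2  -1.2] turn 0.4 (alt -179.6 ) rows>= 1.0 jaw now -33.6 tilt 0.39 q7 0.11 t 10.1 pos [ 0.3586 -0.2889  0.2189] w 0.0859 f [-0.4  0.6 -0.2]
[ 0.05  0.13  0.6   2.07 -0.1   0.97  0.11]
[([0.3452, -0.2774, 0.0202], 0.56)]
```

View pics/w_r1.png

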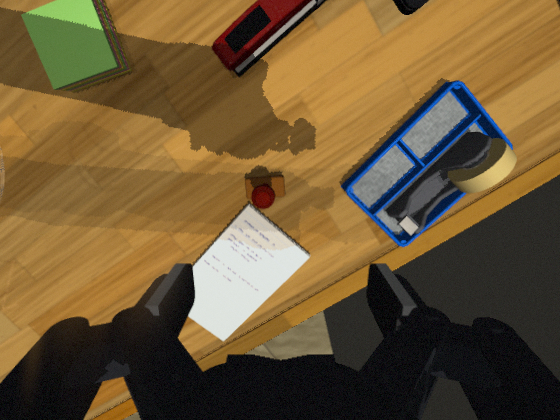

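```bash
python3 - <<'E'
from h import *
st,d,E=wrist('w_r2')
crop('w_r2c',d['color'],230,160,300,220,8)
crop('w_r2t',d['color'],330,70,530,260,3.5)
T=lambda p,z:topl(d,E,[p],z)[0,:2].round(4)
print(T((263,196),.06))
E
```

```text
[ 0.3447 -0.281 ]
```

View pics/w_r2c.png

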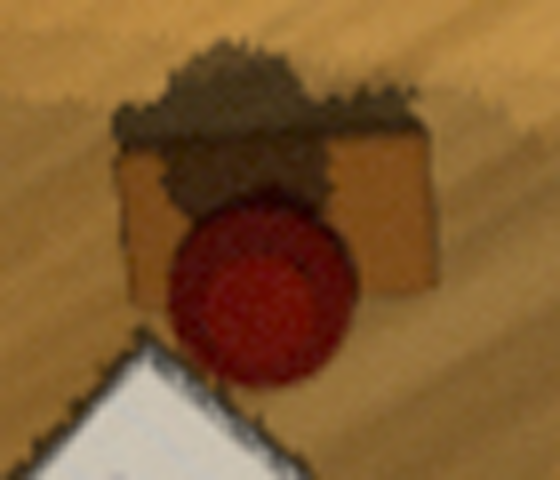

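View pics/w_r2t.png

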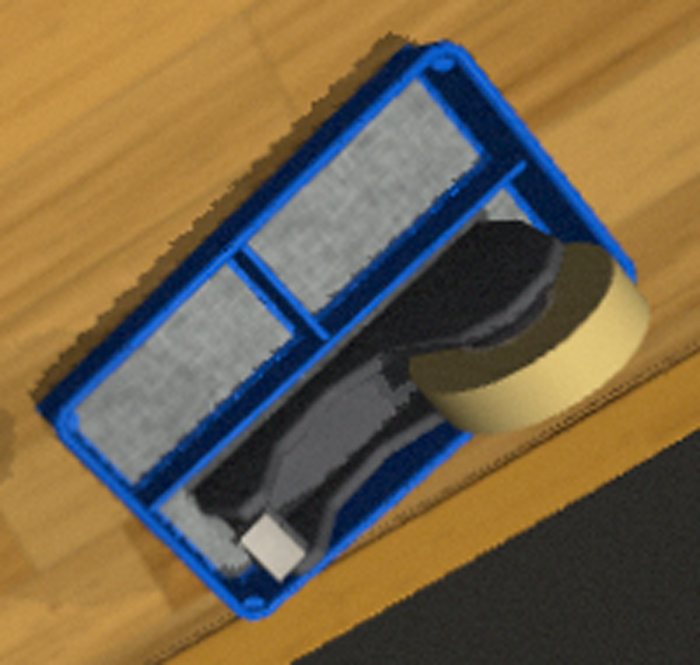

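```bash
cat > f.py <<'E'
from h import *
st=sensors.get_state();d=get_image('wrist');E=cam(d,st)
def C(p,x0,y0,s): return [((x+.5)/s-.5+x0,(y+.5)/s-.5+y0) for x,y in p]
P=topl(d,E,C([(125,148),(428,130),(437,290),(135,303)],230,160,8),.018)[:,:2];print(P.round(4).tolist(),P.mean(0))
v=P[1]+P[2]-P[0]-P[3];print('long axis',np.degrees(np.arctan2(v[1],v[0])),np.linalg.norm(v)/2)
print('knob',topl(d,E,C([(264,295)],230,160,8),.06))
Q=topl(d,E,C([(445,42),(250,618),(58,408)],330,70,3.5),.024)[:,:2]  # (+x+y),(-x-y),(-x+y)
u=Q[0]-Q[2];print('tray',Q.round(4).tolist(),(Q[0]+Q[1])/2,np.degrees(np.arctan2(u[1],u[0])),np.linalg.norm(u),np.linalg.norm(Q[1]-Q[2]))
plan(.343,-.28,.038,-34)
E
python3 f.py
```

```text
[[0.3321, -0.2595], [0.3705, -0.2816], [0.3585, -0.3024], [0.3199, -0.2794]] [ 0.34521576 -0.28071475]
long axis -30.40584322121696 0.04464014824470443
knob [[ 0.34426727 -0.28139091  0.06      ]]
tray [[0.5823, -0.2972], [0.4453, -0.4349], [0.4256, -0.3311]] [ 0.51383562 -0.36601611] 12.213263143370476 0.1603884004329368 0.10560761128324365
shift mm [ -2.1 -19.9 181.7] turn 0.7 (alt -179.3 ) rows>= 5.0 jaw now -33.3 tilt 0.49 q7 0.12 t 10.3 pos [ 0.3592 -0.2894  0.2199] w 0.0853 f [0.3 1.  0.4]
```

Call:
{"op": "jog_arm", "data": {
  "targets": [
    [0, -0.001, -0.017, 0.04, -3],
    [0, -0.001, -0.017, 0.08, -3],
    [0, -0.001, -0.017, 0.12, -3],
    [0, -0.001, -0.017, 0.16, -3],
    [0, -0.001, -0.017, 0.181, -3],
    [0, -0.001, -0.017, 0.181, -3],
    [0, -0.001, -0.017, 0.181, -3],
    [0, -0.001, -0.017, 0.181, -3]
  ]
}}

```text
clock: 10.97
tool_pos: [0.3468, -0.2816, 0.0399]
tool_rot: [2.72, 1.561, 0.014]
contact_force: [0.0, -0.1, 1.2]
width: 0.0853
```

```bash
python3 - <<'E'
from h import *
plan(.3445,-.281,.038,-30.4)
wrist('w_r3')
E
```

```text
shift mm [-0.6 -2.3  1.8] turn 0.1 (alt -179.9 ) rows>= 1.0 jaw now -30.3 tilt 0.6 q7 0.44 t 10.9667 pos [ 0.3468 -0.2816  0.0399] w 0.0853 f [ 0.  -0.1  1.2]
```

View pics/w_r3.png

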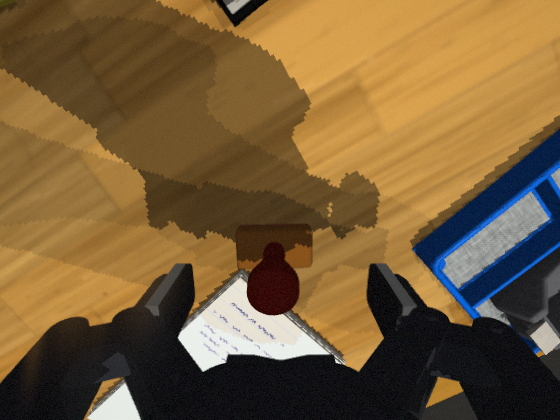

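Call:
{"op": "jog_arm", "data": {
  "targets": [
    [0, -0.001, -0.003, 0.002, 0],
    [0.3, -0.001, -0.003, 0.002, 0],
    [1, -0.001, -0.003, 0.002, 0],
    [1, -0.001, -0.003, 0.002, 0],
    [1, -0.001, -0.003, 0.002, 0],
    [1, -0.001, -0.003, 0.002, 0],
    [1, -0.001, -0.003, 0.002, 0],
    [1, -0.001, -0.003, 0.002, 0],
    [1, -0.001, -0.003, 0.002, 0],
    [1, -0.001, -0.003, 0.002, 0]
  ],
  "newtons": 40
}}

```text
clock: 11.85
tool_pos: [0.3441, -0.2811, 0.0385]
tool_rot: [2.719, 1.56, 0.015]
contact_force: [-1.2, 0.5, 5.3]
width: 0.0229
```

```bash
python3 - <<'E'
from h import *
plan(.3445,-.281,.038,-30.4)
wrist('w_r4')
E
```

```text
shift mm [0.3 0.3 0.5] turn 0.1 (alt -179.9 ) rows>= 1.0 jaw now -30.3 tilt 0.67 q7 0.45 t 11.85 pos [ 0.3441 -0.2811  0.0385] w 0.0229 f [-1.2  0.5  5.3]
```

View pics/w_r4.png

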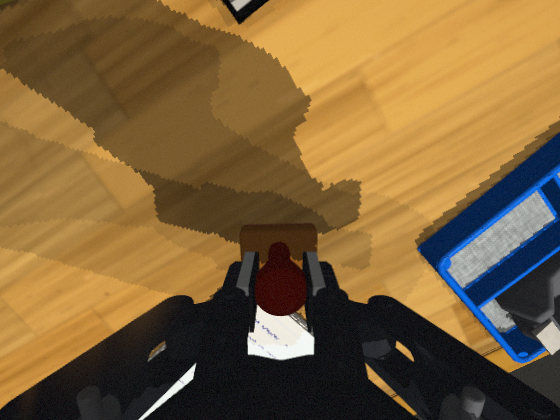

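Red stamp gripped on the knob (22.9 mm). Lifting and moving it to the near small compartment.

Call:
{"op": "jog_arm", "data": {
  "targets": [
    [1, 0, 0, -0.02, 0],
    [1, 0, 0, -0.05, 0],
    [1, 0, 0, -0.09, 0],
    [1, 0, 0, -0.11, 0],
    [1, 0, 0, -0.11, 0],
    [1, 0, 0, -0.11, 0]
  ]
}}

```text
clock: 12.4
tool_pos: [0.3434, -0.281, 0.149]
tool_rot: [2.717, 1.56, 0.018]
contact_force: [-0.3, -0.1, -0.7]
width: 0.0227
```

```bash
python3 - <<'E'
from h import *
plan(.4673,-.3486,.15,13.2)
E
```

```text
shift mm [  4.1 141.1   0.8] turn -43.5 (alt 136.5 ) rows>= 7.0 jaw now -30.3 tilt 0.81 q7 0.26 t 12.4 pos [ 0.3434 -0.281   0.149 ] w 0.0227 f [-0.3 -0.1 -0.7]
```

Call:
{"op": "jog_arm", "data": {
  "targets": [
    [1, 0.004, 0.141, 0, -43.5],
    [1, 0.004, 0.141, 0, -43.5],
    [1, 0.004, 0.141, 0, -43.5],
    [1, 0.004, 0.141, 0, -43.5],
    [1, 0.004, 0.141, 0, -43.5],
    [1, 0.004, 0.141, 0, -43.5],
    [1, 0.004, 0.141, 0, -43.5],
    [1, 0.004, 0.141, 0, -43.5],
    [1, 0.004, 0.141, 0, -43.5],
    [1, 0.004, 0.141, 0, -43.5],
    [1, 0.004, 0.141, 0, -43.5],
    [1, 0.004, 0.141, 0, -43.5]
  ]
}}

```text
clock: 13.4
tool_pos: [0.4672, -0.3485, 0.1509]
tool_rot: [1.944, 2.452, 0.012]
contact_force: [-0.2, -0.7, -0.5]
width: 0.0231
```

```bash
python3 - <<'E'
from h import *
plan(.4673,-.3486,.042,13.2)
st,d,E=wrist('w_r5')
E
```

```text
shift mm [  0.3  -1.4 108.8] turn -0.0 (alt 180.0 ) rows>= 3.0 jaw now 13.2 tilt 0.81 q7 1.0 t 13.4 pos [ 0.4672 -0.3485  0.1509] w 0.0231 f [-0.2 -0.7 -0.5]
```

View pics/w_r5.png

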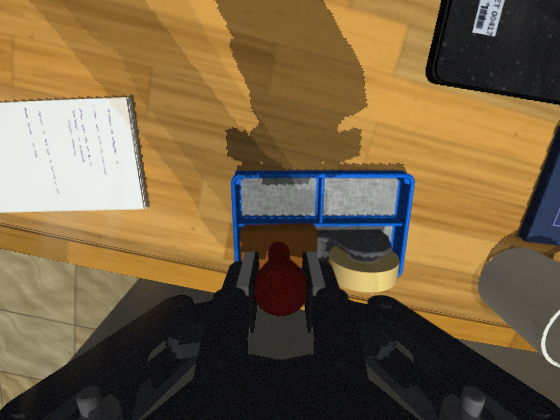

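Call:
{"op": "jog_arm", "data": {
  "targets": [
    [1, 0, -0.001, 0.04, 0],
    [1, 0, -0.001, 0.07, 0],
    [1, 0, -0.001, 0.085, 0],
    [1, 0, -0.001, 0.085, 0],
    [1, 0, -0.001, 0.085, 0]
  ]
}}

```text
clock: 13.87
tool_pos: [0.4673, -0.3487, 0.0656]
tool_rot: [1.945, 2.453, 0.012]
contact_force: [-0.4, 0.7, -0.5]
width: 0.0232
```

```bash
python3 - <<'E'
from h import *
plan(.4673,-.3486,.042,13.2)
st,d,E=wrist('w_r6')
E
```

```text
shift mm [ 0.2 -0.3 23.6] turn -0.0 (alt 180.0 ) rows>= 1.0 jaw now 13.2 tilt 0.76 q7 1.05 t 13.8667 pos [ 0.4673 -0.3487  0.0656] w 0.0232 f [-0.4  0.7 -0.5]
```

View pics/w_r6.png

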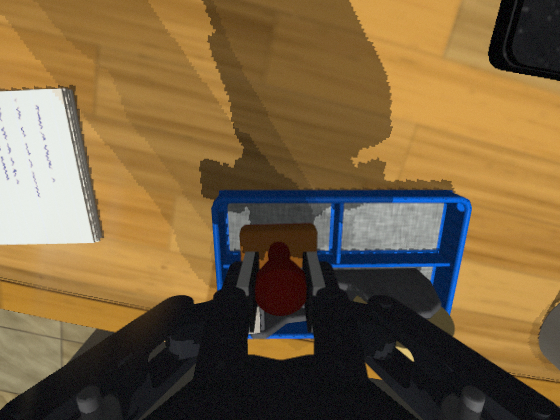

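Call:
{"op": "jog_arm", "data": {
  "targets": [
    [1, 0, 0, 0.012, 0],
    [1, 0, 0, 0.02, 0],
    [1, 0, 0, 0.024, 0],
    [1, 0, 0, 0.025, 0],
    [1, 0, 0, 0.025, 0]
  ]
}}

```text
clock: 14.33
tool_pos: [0.4684, -0.3496, 0.0417]
tool_rot: [1.944, 2.451, 0.012]
contact_force: [-0.8, -0.2, -0.4]
width: 0.0228
```

```bash
python3 - <<'E'
from h import *
plan(.4673,-.3486,.042,13.2)
st,d,E=wrist('w_r7')
E
```

```text
shift mm [ 1.2 -0.8 -0.3] turn -0.0 (alt 180.0 ) rows>= 1.0 jaw now 13.2 tilt 0.89 q7 1.07 t 14.3333 pos [ 0.4684 -0.3496  0.0417] w 0.0228 f [-0.8 -0.2 -0.4]
```

View pics/w_r7.png

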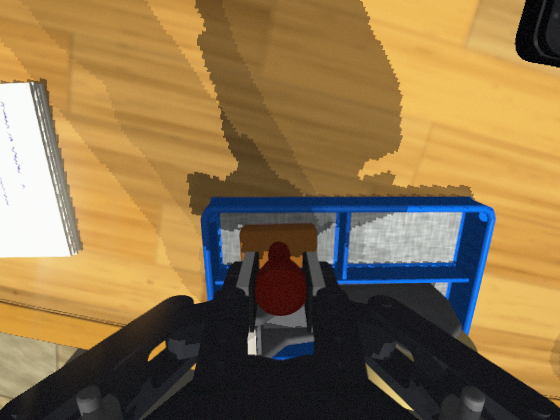

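Call:
{"op": "jog_arm", "data": {
  "targets": [
    [1, 0, 0, 0.001, 0],
    [1, 0, 0, 0.002, 0],
    [1, 0, 0, 0.002, 0]
  ]
}}

```text
clock: 14.63
tool_pos: [0.4687, -0.3505, 0.0414]
tool_rot: [1.943, 2.449, 0.012]
contact_force: [-2.7, -0.4, 9.1]
width: 0.0231
```

Call:
{"op": "jog_arm", "data": {
  "targets": [
    [0.4, 0, 0, 0, 0],
    [0.4, 0, 0, 0, 0],
    [0.4, 0, 0, 0, 0],
    [0.4, 0, 0, 0, 0],
    [0.4, 0, 0, -0.02, 0],
    [0.4, 0, 0, -0.05, 0],
    [0.2, 0, 0, -0.09, 0],
    [0, 0, 0, -0.13, 0],
    [0, 0, 0, -0.17, 0],
    [0, 0, 0, -0.18, 0],
    [0, 0, 0, -0.18, 0]
  ]
}}

```text
clock: 15.55
tool_pos: [0.4674, -0.3513, 0.2253]
tool_rot: [1.939, 2.443, 0.015]
contact_force: [-0.7, 0.6, -0.2]
width: 0.0855
```

```bash
python3 - <<'E'
from h import *
st,d,E=wrist('w_r8')
plan(.357,.288,.25,90)
print(st['qpos'].round(2))
E
```

```text
shift mm [646.   39.4 -32.3] turn -76.8 (alt 103.2 ) rows>= 16.0 jaw now 13.2 tilt 1.14 q7 0.96 t 15.6 pos [ 0.4662 -0.3501  0.2225] w 0.0855 f [ 0.3 -0.3 -0.2]
[ 0.24  0.33  0.43  1.8  -0.17  1.03  0.96]
```

View pics/w_r8.png

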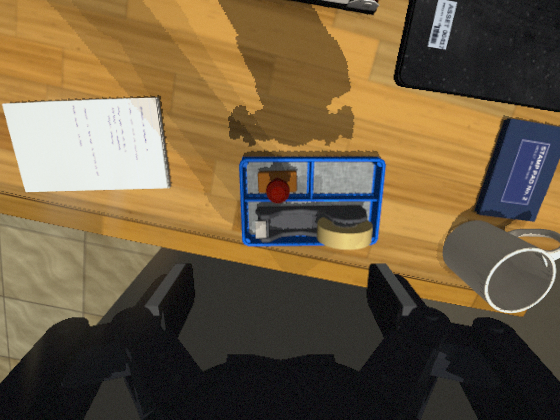

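The red stamp stands upright in the near small compartment, knob at (277,190) in the wrist view. Next the glue stick, with a detour to x = 0.47 mid-way to stay in reach.

Call:
{"op": "jog_arm", "data": {
  "targets": [
    [0, 0.34, 0.084, -0.03, 0],
    [0, 0.34, 0.084, -0.03, 0],
    [0, 0.34, 0.084, -0.03, 0],
    [0, 0.34, 0.084, -0.03, 0],
    [0, 0.34, 0.084, -0.03, 0],
    [0, 0.34, 0.084, -0.03, 0],
    [0, 0.34, 0.084, -0.03, 0],
    [0, 0.34, 0.084, -0.03, 0],
    [0, 0.646, 0.04, -0.03, 0],
    [0, 0.646, 0.04, -0.03, 0],
    [0, 0.646, 0.04, -0.03, 0],
    [0, 0.646, 0.04, -0.03, 0],
    [0, 0.646, 0.04, -0.03, 0],
    [0, 0.646, 0.04, -0.03, 0],
    [0, 0.646, 0.04, -0.03, 0],
    [0, 0.646, 0.04, -0.03, 0],
    [0, 0.646, 0.04, -0.03, 0],
    [0, 0.646, 0.04, -0.03, 0],
    [0, 0.646, 0.04, -0.03, 0],
    [0, 0.646, 0.04, -0.03, 0]
  ]
}}

```text
clock: 17.27
tool_pos: [0.3578, 0.2864, 0.2465]
tool_rot: [1.944, 2.445, 0.009]
contact_force: [0.1, 0.0, 0.2]
width: 0.085
```

```bash
python3 - <<'E'
from h import *
st,d,E=wrist('w_g1')
plan(.357,.289,.25,13)
d=get_image('top');crop('g1top',d['color'],140,180,270,280,6)
E
```

```text
shift mm [ 2.7 -0.4 -3.1] turn -0.0 (alt 180.0 ) rows>= 1.0 jaw now 13.0 tilt 1.1 q7 -0.57 t 17.3167 pos [0.358  0.2865 0.2469] w 0.0856 f [-0.8  0.  -0.1]
```

View pics/w_g1.png

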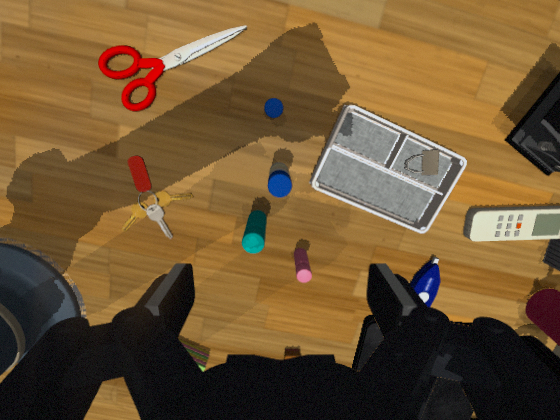

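```bash
python3 - <<'E'
from h import *
st,d,E=wrist('w_g2')
crop('w_g2c',d['color'],220,80,360,260,3.3)
T=lambda p,z:topl(d,E,[p],z)[0,:2].round(4)
print('cap',T((280,184),.086),'small',T((273,108),.07),'turq',T((254,240),.09))
plan(.357,.289,.036,8)
E
```

```text
cap [0.3588 0.2956] small [0.3352 0.3674] turq [0.345  0.2298]
shift mm [  4.2  -4.3 211.4] turn 5.0 (alt -175.0 ) rows>= 6.0 jaw now 13.0 tilt 1.13 q7 -0.57 t 17.4167 pos [0.3581 0.2869 0.2474] w 0.0855 f [-0.2 -0.6  0.4]
```

View pics/w_g2c.png

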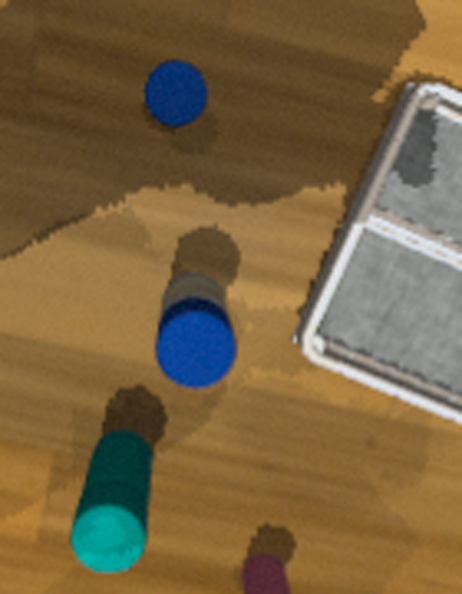

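Call:
{"op": "jog_arm", "data": {
  "targets": [
    [0.2, 0.003, -0.001, 0.04, 0],
    [0.2, 0.004, -0.002, 0.08, 0],
    [0.2, 0.004, -0.002, 0.11, 0],
    [0.2, 0.005, -0.003, 0.13, 0],
    [0.2, 0.005, -0.003, 0.13, 0],
    [0.2, 0.005, -0.003, 0.13, 0]
  ]
}}

```text
clock: 17.92
tool_pos: [0.3566, 0.2897, 0.117]
tool_rot: [1.946, 2.444, 0.01]
contact_force: [0.2, 0.6, 0.2]
width: 0.0683
```

```bash
python3 - <<'E'
from h import *
st,d,E=wrist('w_g3')
T=lambda p,z:topl(d,E,[p],z)[0,:2].round(4)
plan(.3575,.291,.036,13)
print(proj(d,E,[[.3575,.291,.086],[.3575,.291,.0]]))
E
```

```text
shift mm [ 1.  -1.3 82.2] turn -0.0 (alt 180.0 ) rows>= 2.0 jaw now 13.0 tilt 1.17 q7 -0.62 t 17.9667 pos [0.3573 0.2906 0.1182] w 0.0682 f [0.3 0.4 0.1]
[[280.88422425 240.69600528]
 [279.23590604 202.67300606]]
```

View pics/w_g3.png

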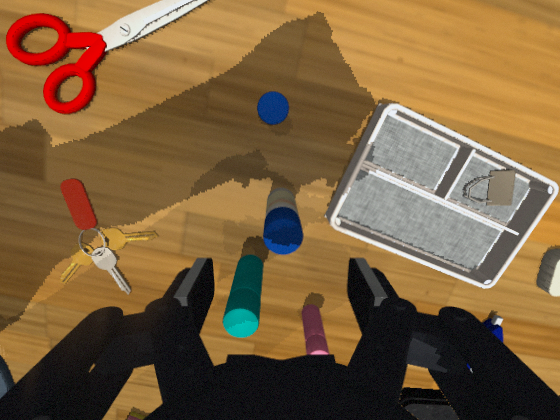

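Call:
{"op": "jog_arm", "data": {
  "targets": [
    [0.2, 0.003, -0.001, 0.03, 0],
    [0.2, 0.003, -0.001, 0.06, 0],
    [0.2, 0.003, -0.001, 0.082, 0],
    [0.2, 0.003, -0.001, 0.082, 0],
    [0.2, 0.003, -0.001, 0.082, 0]
  ]
}}

```text
clock: 18.38
tool_pos: [0.3581, 0.2934, 0.0371]
tool_rot: [1.945, 2.443, 0.016]
contact_force: [0.4, 1.0, 0.0]
width: 0.0683
```

Call:
{"op": "jog_arm", "data": {
  "targets": [
    [1, 0, 0, 0, 0],
    [1, 0, 0, 0, 0],
    [1, 0, 0, 0, 0],
    [1, 0, 0, 0, 0],
    [1, 0, 0, 0, 0],
    [1, 0, 0, 0, 0],
    [1, 0, 0, 0, 0]
  ],
  "newtons": 35
}}

```text
clock: 18.97
tool_pos: [0.3587, 0.2941, 0.0387]
tool_rot: [1.945, 2.443, 0.019]
contact_force: [-2.1, -0.8, 8.8]
width: 0.0248
```

```bash
python3 - <<'E'
from h import *
st,d,E=wrist('w_g4')
plan(.3575,.291,.036,13)
E
```

```text
shift mm [-2.8 -1.9  2.6] turn -0.1 (alt 179.9 ) rows>= 1.0 jaw now 12.9 tilt 1.29 q7 -0.66 t 19.0167 pos [0.3587 0.2941 0.0387] w 0.0247 f [-1.3 -1.2  8.2]
```

View pics/w_g4.png

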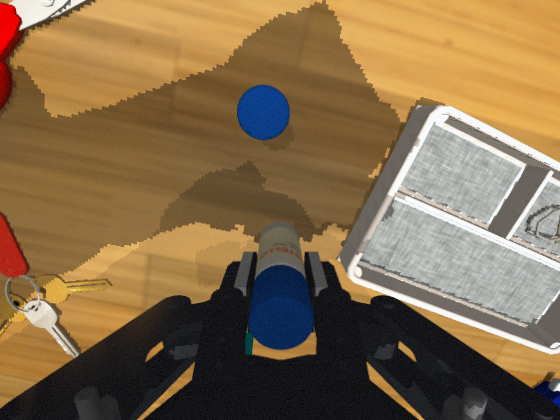

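Call:
{"op": "jog_arm", "data": {
  "targets": [
    [1, 0, 0, -0.02, 0],
    [1, 0, 0, -0.06, 0],
    [1, 0, 0, -0.1, 0],
    [1, 0, 0, -0.14, 0],
    [1, 0, 0, -0.16, 0],
    [1, 0, 0, -0.16, 0],
    [1, 0, 0, -0.16, 0]
  ]
}}

```text
clock: 19.6
tool_pos: [0.3555, 0.2948, 0.2003]
tool_rot: [1.945, 2.442, 0.025]
contact_force: [-0.1, -1.2, -0.2]
width: 0.0246
```

```bash
python3 - <<'E'
from h import *
plan(.48,0,.2,13.2);plan(.5471,-.3298,.18,13.2)
E
```

```text
shift mm [-315.2   55.3    3.2] turn -0.3 (alt 179.7 ) rows>= 8.0 jaw now 12.9 tilt 1.45 q7 -0.6 t 19.6 pos [0.3555 0.2948 0.2003] w 0.0246 f [-0.1 -1.2 -0.2]
shift mm [-651.6   46.4   24.7] turn -0.3 (alt 179.7 ) rows>= 16.0 jaw now 12.9 tilt 1.45 q7 -0.6 t 19.6 pos [0.3555 0.2948 0.2003] w 0.0246 f [-0.1 -1.2 -0.2]
```

Call:
{"op": "jog_arm", "data": {
  "targets": [
    [1, -0.315, 0.055, 0.003, 0],
    [1, -0.315, 0.055, 0.003, 0],
    [1, -0.315, 0.055, 0.003, 0],
    [1, -0.315, 0.055, 0.003, 0],
    [1, -0.315, 0.055, 0.003, 0],
    [1, -0.315, 0.055, 0.003, 0],
    [1, -0.315, 0.055, 0.003, 0],
    [1, -0.652, 0.046, 0.024, 0],
    [1, -0.652, 0.046, 0.024, 0],
    [1, -0.652, 0.046, 0.024, 0],
    [1, -0.652, 0.046, 0.024, 0],
    [1, -0.652, 0.046, 0.024, 0],
    [1, -0.652, 0.046, 0.024, 0],
    [1, -0.652, 0.046, 0.024, 0],
    [1, -0.652, 0.046, 0.024, 0],
    [1, -0.652, 0.046, 0.024, 0],
    [1, -0.652, 0.046, 0.024, 0],
    [1, -0.652, 0.046, 0.024, 0],
    [1, -0.652, 0.046, 0.024, 0],
    [1, -0.652, 0.046, 0.024, 0]
  ]
}}

```text
clock: 21.27
tool_pos: [0.5466, -0.3282, 0.1796]
tool_rot: [1.944, 2.446, 0.026]
contact_force: [0.5, 1.1, -0.6]
width: 0.0244
```

```bash
python3 - <<'E'
from h import *
st,d,E=wrist('w_g5')
plan(.5471,-.3298,.043,13.2)
plan(.5471,-.3298,.07,13.2)
P=topl(d,E,[(0,0)],.024)
E
```

```text
shift mm [ -1.1  -3.4 137. ] turn -0.1 (alt 179.9 ) rows>= 4.0 jaw now 13.1 tilt 1.4 q7 0.86 t 21.3167 pos [ 0.5468 -0.3282  0.1801] w 0.0246 f [-0.3  0.4  0.4]
shift mm [ -1.2  -2.8 110. ] turn -0.1 (alt 179.9 ) rows>= 3.0 jaw now 13.1 tilt 1.4 q7 0.86 t 21.3167 pos [ 0.5468 -0.3282  0.1801] w 0.0246 f [-0.3  0.4  0.4]
```

View pics/w_g5.png

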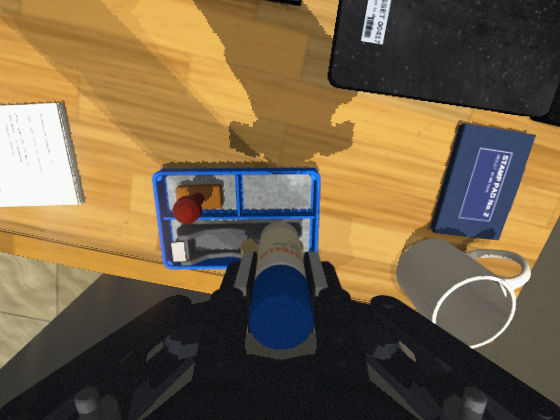

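Call:
{"op": "jog_arm", "data": {
  "targets": [
    [1, -0.001, -0.003, 0.04, 0],
    [1, -0.001, -0.003, 0.08, 0],
    [1, -0.001, -0.003, 0.105, 0],
    [1, -0.001, -0.003, 0.11, 0],
    [1, -0.001, -0.003, 0.11, 0],
    [1, -0.001, -0.003, 0.11, 0]
  ]
}}

```text
clock: 21.82
tool_pos: [0.5478, -0.3295, 0.0714]
tool_rot: [1.941, 2.445, 0.027]
contact_force: [1.0, -1.3, -0.1]
width: 0.0248
```

```bash
python3 - <<'E'
from h import *
st,d,E=wrist('w_g6')
plan(.5471,-.3298,.043,13.2)
# predicted glue base at target on floor
a=np.radians(13.2);M=np.array([[np.cos(a),-np.sin(a)],[np.sin(a),np.cos(a)]])
c=np.array([[.00125,.0045],[.0807,.0045],[.0807,.0505],[.00125,.0505]])@M.T+[.5135,-.366]
im=d['color'].copy();uv=proj(d,E,np.c_[c,np.full(4,.02)]);cv2.polylines(im,[uv.round().astype(int).astype(np.int32)],True,(255,255,0),1)
save('w_g6o',im)
E
```

```text
shift mm [ 0.7 -1.8 29.2] turn -0.1 (alt 179.9 ) rows>= 1.0 jaw now 13.1 tilt 1.58 q7 0.91 t 21.8667 pos [ 0.5482 -0.3301  0.0722] w 0.0247 f [-0.5 -0.7  0. ]
```

View pics/w_g6o.png

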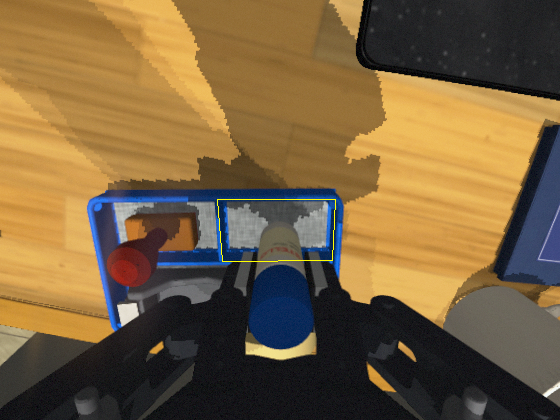

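Call:
{"op": "jog_arm", "data": {
  "targets": [
    [1, 0.001, -0.002, 0.015, 0],
    [1, 0.001, -0.002, 0.025, 0],
    [1, 0.001, -0.002, 0.03, 0],
    [1, 0.001, -0.002, 0.031, 0],
    [1, 0.001, -0.002, 0.032, 0],
    [1, 0.001, -0.002, 0.032, 0]
  ]
}}

```text
clock: 22.37
tool_pos: [0.5474, -0.3297, 0.0418]
tool_rot: [1.94, 2.443, 0.028]
contact_force: [-1.9, 1.7, 6.4]
width: 0.025
```

```bash
python3 - <<'E'
from h import *
st,d,E=wrist('w_g7')
plan(.5471,-.3298,.0415,13.2)
E
```

```text
shift mm [-0.  -0.3  0.3] turn -0.1 (alt 179.9 ) rows>= 1.0 jaw now 13.1 tilt 1.63 q7 0.92 t 22.4167 pos [ 0.5474 -0.3297  0.0418] w 0.0247 f [-1.5  1.5  6.1]
```

View pics/w_g7.png

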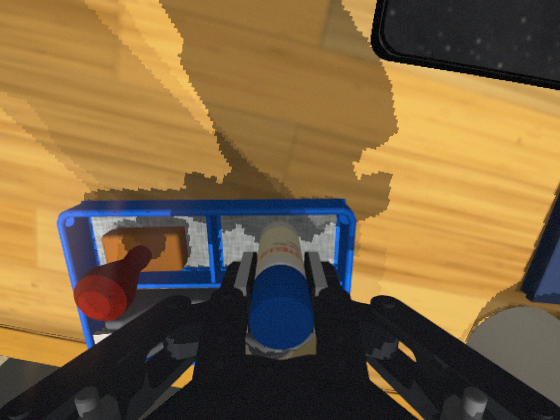

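Call:
{"op": "jog_arm", "data": {
  "targets": [
    [0.5, 0, 0, 0, 0],
    [0.5, 0, 0, 0, 0],
    [0.5, 0, 0, 0, 0],
    [0.5, 0, 0, 0, 0],
    [0.4, 0, 0, 0, 0],
    [0.4, 0, 0, -0.02, 0],
    [0.4, 0, 0, -0.05, 0],
    [0.4, 0, 0, -0.09, 0],
    [0.2, 0, 0, -0.13, 0],
    [0, 0, 0, -0.17, 0],
    [0, 0, 0, -0.19, 0],
    [0, 0, 0, -0.19, 0],
    [0, 0, 0, -0.19, 0]
  ]
}}

```text
clock: 23.5
tool_pos: [0.5423, -0.3301, 0.2331]
tool_rot: [1.938, 2.441, 0.03]
contact_force: [-0.3, 0.9, -0.7]
width: 0.0854
```

```bash
python3 - <<'E'
from h import *
st,d,E=wrist('w_g8')
plan(.4503,-.137,.23,94.5)
E
```

```text
shift mm [208.1 -45.3  -1.1] turn -81.4 (alt 98.6 ) rows>= 12.0 jaw now 13.1 tilt 1.6 q7 0.85 t 23.55 pos [ 0.5416 -0.3295  0.2312] w 0.0854 f [-0.1 -0.  -0.9]
```

View pics/w_g8.png

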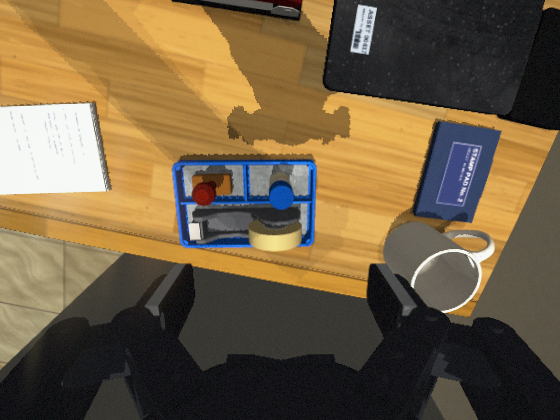

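The blue kit is in: red stamp upright (204,193), glue upright (281,194), tape dispenser standing. Now the stapler.

Call:
{"op": "jog_arm", "data": {
  "targets": [
    [0, 0.208, -0.045, 0, -82],
    [0, 0.208, -0.045, 0, -82],
    [0, 0.208, -0.045, 0, -82],
    [0, 0.208, -0.045, 0, -82],
    [0, 0.208, -0.045, 0, -82],
    [0, 0.208, -0.045, 0, -82],
    [0, 0.208, -0.045, 0, -82],
    [0, 0.208, -0.045, 0, -82],
    [0, 0.208, -0.045, 0, -82],
    [0, 0.208, -0.045, 0, -82],
    [0, 0.208, -0.045, 0, -82],
    [0, 0.208, -0.045, 0, -82],
    [0, 0.208, -0.045, 0, -82],
    [0, 0.208, -0.045, 0, -82],
    [0, 0.208, -0.045, 0, -82],
    [0, 0.208, -0.045, 0, -82]
  ]
}}

```text
clock: 24.88
tool_pos: [0.4503, -0.137, 0.2283]
tool_rot: [-0.137, 3.112, 0.0]
contact_force: [-0.4, 0.3, 0.6]
width: 0.0853
```

```bash
python3 - <<'E'
from h import *
st,d,E=wrist('w_s1')
plan(.4503,-.137,.05,95)
a=np.radians(5);M=np.array([[np.cos(a),-np.sin(a)],[np.sin(a),np.cos(a)]])
im=d['color'].copy()
for w,z,col in [(.034,.003,(255,255,0)),(.026,.05,(0,255,0))]:
  c=np.array([[.072,w/2],[.072,-w/2],[-.072,-w/2],[-.072,w/2]])@M.T+[.4515,-.137]
  uv=proj(d,E,np.c_[c,np.full(4,z)]);cv2.polylines(im,[uv.round().astype(np.int32)],True,col,1)
crop('w_s1o',im,180,60,380,260,3)
E
```

```text
shift mm [  4.9   0.2 178.5] turn 0.1 (alt -179.9 ) rows>= 5.0 jaw now 95.1 tilt 1.55 q7 1.89 t 24.9333 pos [ 0.4504 -0.137   0.2285] w 0.0855 f [-0.2  0.1  0.1]
```

View pics/w_s1o.png

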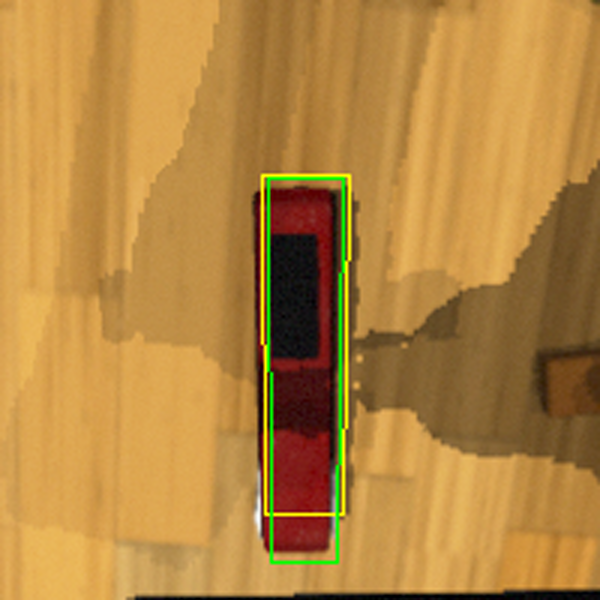

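Call:
{"op": "jog_arm", "data": {
  "targets": [
    [0, 0.002, -0.002, 0.04, 0],
    [0, 0.003, -0.002, 0.08, 0],
    [0, 0.003, -0.002, 0.12, 0],
    [0, 0.004, -0.002, 0.16, 0],
    [0, 0.005, -0.002, 0.19, 0],
    [0, 0.005, -0.002, 0.2, 0],
    [0, 0.005, -0.002, 0.2, 0],
    [0, 0.005, -0.002, 0.2, 0]
  ]
}}

```text
clock: 25.6
tool_pos: [0.4517, -0.1393, 0.0291]
tool_rot: [-0.137, 3.111, -0.0]
contact_force: [0.4, 0.1, 0.8]
width: 0.0854
```

```bash
python3 - <<'E'
from h import *
st,d,E=wrist('w_s2')
plan(.4515,-.1395,.028,95)
E
```

```text
shift mm [1.  0.1 1.8] turn 0.1 (alt -179.9 ) rows>= 1.0 jaw now 95.1 tilt 1.71 q7 1.93 t 25.65 pos [ 0.4525 -0.1395  0.0299] w 0.0853 f [ 0.5 -0.7  0.2]
```

View pics/w_s2.png

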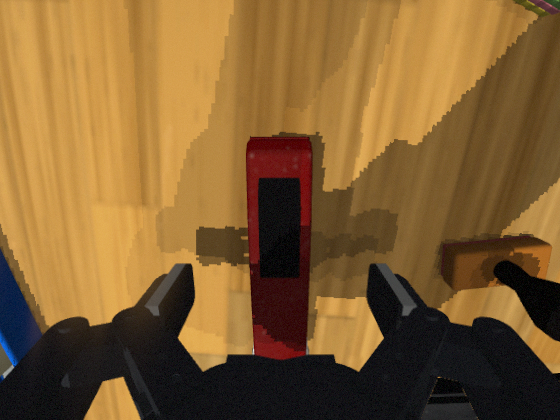

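Fingers straddle the stapler, centred at column 280. Closing.

Call:
{"op": "jog_arm", "data": {
  "targets": [
    [0.4, 0, 0, 0.001, 0],
    [1, 0, 0, 0.001, 0],
    [1, 0, 0, 0.001, 0],
    [1, 0, 0, 0.001, 0],
    [1, 0, 0, 0.001, 0],
    [1, 0, 0, 0.001, 0],
    [1, 0, 0, 0.001, 0],
    [1, 0, 0, 0.001, 0],
    [1, 0, 0, 0.001, 0]
  ],
  "newtons": 60
}}

```text
clock: 26.4
tool_pos: [0.453, -0.1397, 0.0296]
tool_rot: [-0.137, 3.108, -0.001]
contact_force: [-1.1, -0.4, 6.2]
width: 0.025
```

Call:
{"op": "jog_arm", "data": {
  "targets": [
    [1, 0, 0, -0.02, 0],
    [1, 0, 0, -0.06, 0],
    [1, 0, 0, -0.1, 0],
    [1, 0, 0, -0.14, 0],
    [1, 0, 0, -0.17, 0],
    [1, 0, 0, -0.17, 0],
    [1, 0, 0, -0.17, 0]
  ]
}}

```text
clock: 26.98
tool_pos: [0.4481, -0.1399, 0.2007]
tool_rot: [-0.137, 3.105, -0.002]
contact_force: [-0.1, 0.6, -2.4]
width: 0.0252
```

```bash
python3 - <<'E'
from h import *
st,d,E=wrist('w_s3')
a=np.radians(-9.8);c=np.array([.4905,.325])+np.array([[np.cos(a),-np.sin(a)],[np.sin(a),np.cos(a)]])@[0,-.0245];print(c)
plan(c[0],c[1],.2,90-9.8)
E
```

```text
[0.48632987 0.30085751]
shift mm [-7.820e+01  4.352e+02  4.000e-01] turn 14.8 (alt -165.2 ) rows>= 11.0 jaw now 95.0 tilt 1.7 q7 1.9 t 27.0333 pos [ 0.4467 -0.1395  0.1989] w 0.0253 f [-0.1  0.3 -3.6]
```

View pics/w_s3.png

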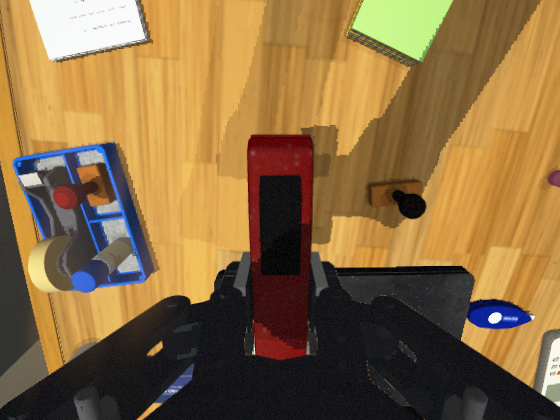

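Call:
{"op": "jog_arm", "data": {
  "targets": [
    [1, -0.078, 0.435, 0, 15],
    [1, -0.078, 0.435, 0, 15],
    [1, -0.078, 0.435, 0, 15],
    [1, -0.078, 0.435, 0, 15],
    [1, -0.078, 0.435, 0, 15],
    [1, -0.078, 0.435, 0, 15],
    [1, -0.078, 0.435, 0, 15],
    [1, -0.078, 0.435, 0, 15],
    [1, -0.078, 0.435, 0, 15],
    [1, -0.078, 0.435, 0, 15],
    [1, -0.078, 0.435, 0, 15],
    [1, -0.078, 0.435, 0, 15],
    [1, -0.078, 0.435, 0, 15],
    [1, -0.078, 0.435, 0, 15],
    [1, -0.078, 0.435, 0, 15]
  ]
}}

```text
clock: 28.28
tool_pos: [0.4857, 0.2984, 0.1985]
tool_rot: [0.273, 3.103, 0.0]
contact_force: [-0.2, 0.4, -3.3]
width: 0.0252
```

```bash
cat > ov.py <<'E'
from h import *
import sys
def tray(n,cx,cy,deg,zs=(.024,)):
    st,d,E=wrist(n+'r')
    a=np.radians(deg);M=np.array([[np.cos(a),-np.sin(a)],[np.sin(a),np.cos(a)]])
    im=d['color'].copy()
    for q in ([[84,53.5],[84,-53.5],[-84,-53.5],[-84,53.5]],[[81,1.5],[81,-50.5],[-81,-50.5],[-81,1.5]]):
        uv=proj(d,E,np.c_[np.array(q)/1000@M.T+[cx,cy],np.full(4,.024 if q[0][0]==84 else .02)]);cv2.polylines(im,[uv.round().astype(np.int32)],True,(255,255,0) if q[0][0]==84 else (0,255,0),1)
    save(n,im);return d,E
E
python3 - <<'E'
from ov import *
tray('w_s4',.4905,.325,-9.8)
plan(.4863,.3009,.07,80.2)
E
```

```text
shift mm [  3.7   2.1 129. ] turn -0.3 (alt 179.7 ) rows>= 4.0 jaw now 79.9 tilt 1.59 q7 0.69 t 28.3333 pos [0.486  0.2984 0.1991] w 0.0253 f [ 0.1 -0.2 -3.5]
```

View pics/w_s4.png

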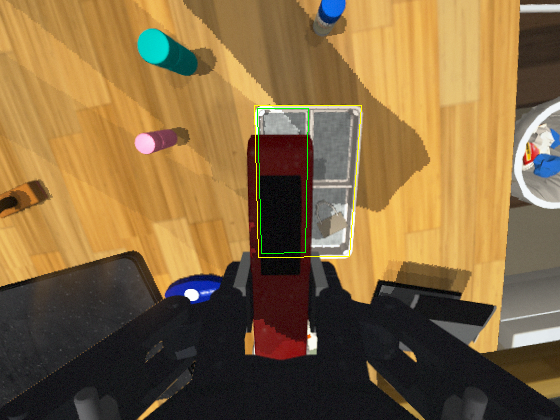

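Call:
{"op": "jog_arm", "data": {
  "targets": [
    [1, 0.003, 0.002, 0.04, 0],
    [1, 0.003, 0.002, 0.08, 0],
    [1, 0.004, 0.002, 0.12, 0],
    [1, 0.004, 0.002, 0.136, 0],
    [1, 0.004, 0.002, 0.136, 0],
    [1, 0.004, 0.002, 0.136, 0]
  ]
}}

```text
clock: 28.83
tool_pos: [0.4862, 0.2995, 0.0626]
tool_rot: [0.277, 3.103, -0.001]
contact_force: [-0.1, 0.6, -2.2]
width: 0.0255
```

```bash
python3 - <<'E'
from ov import *
tray('w_s5',.4905,.325,-9.8)
plan(.4863,.3009,.0325,80.2)
E
```

```text
shift mm [ 1.9 -0.  31.6] turn -0.4 (alt 179.6 ) rows>= 1.0 jaw now 79.8 tilt 1.68 q7 0.64 t 28.8833 pos [0.4873 0.3006 0.0641] w 0.0252 f [ 0.3  0.3 -2.3]
```

View pics/w_s5.png

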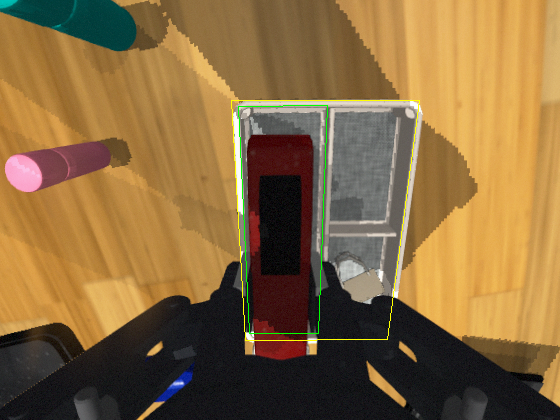

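Call:
{"op": "jog_arm", "data": {
  "targets": [
    [1, 0.002, 0, 0.015, 0],
    [1, 0.002, 0, 0.025, 0],
    [1, 0.002, 0, 0.03, 0],
    [1, 0.002, 0, 0.032, 0],
    [1, 0.002, 0, 0.033, 0],
    [1, 0.002, 0, 0.033, 0]
  ]
}}

```text
clock: 29.38
tool_pos: [0.4865, 0.3009, 0.0327]
tool_rot: [0.276, 3.1, 0.002]
contact_force: [-3.0, -2.4, 6.0]
width: 0.0247
```

```bash
python3 - <<'E'
from ov import *
tray('w_s6',.4905,.325,-9.8)
plan(.4863,.3009,.0325,80.2)
E
```

```text
shift mm [ 0.2 -0.   0.3] turn -0.4 (alt 179.6 ) rows>= 1.0 jaw now 79.8 tilt 1.71 q7 0.62 t 29.4333 pos [0.4865 0.3009 0.0328] w 0.0248 f [-3.1 -1.3  5.1]
```

View pics/w_s6.png

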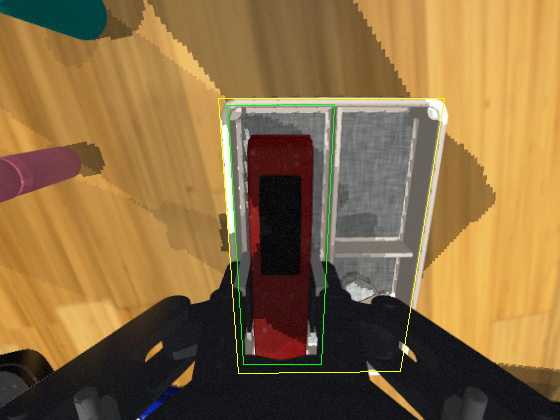

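Call:
{"op": "jog_arm", "data": {
  "targets": [
    [0.3, 0, 0, 0, 0],
    [0.3, 0, 0, 0, 0],
    [0.3, 0, 0, 0, 0],
    [0.3, 0, 0, 0, 0],
    [0.3, 0, 0, 0, 0],
    [0.3, 0, 0, -0.03, 0],
    [0.3, 0, 0, -0.07, 0],
    [0.2, 0, 0, -0.11, 0],
    [0, 0, 0, -0.15, 0],
    [0, 0, 0, -0.19, 0],
    [0, 0, 0, -0.2, 0],
    [0, 0, 0, -0.2, 0]
  ]
}}

```text
clock: 30.43
tool_pos: [0.4823, 0.3025, 0.237]
tool_rot: [0.276, 3.093, 0.011]
contact_force: [0.0, 0.7, -1.1]
width: 0.0857
```

```bash
python3 - <<'E'
from ov import *
tray('w_s7',.4905,.325,-9.8)
plan(.45,-.01,.23,101);plan(.45,-.01,.23,12)
E
```

```text
shift mm [ -24.4 -312.1    2.8] turn -21.2 (alt 158.8 ) rows>= 8.0 jaw now 79.8 tilt 1.87 q7 0.68 t 30.4833 pos [0.481  0.3015 0.2341] w 0.0852 f [-0.5 -0.3 -0.9]
shift mm [ -24.4 -312.1    2.8] turn 67.8 (alt -112.2 ) rows>= 10.0 jaw now 79.8 tilt 1.87 q7 0.68 t 30.4833 pos [0.481  0.3015 0.2341] w 0.0852 f [-0.5 -0.3 -0.9]
```

View pics/w_s7.png

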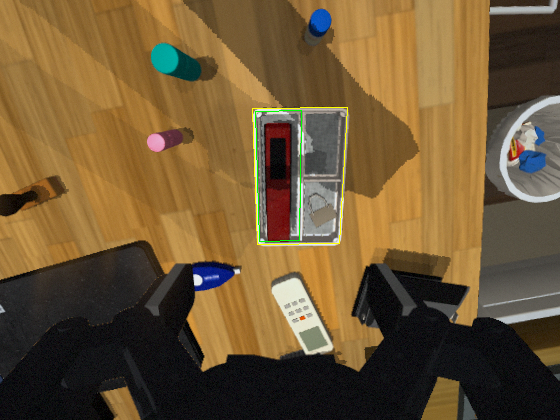

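The stapler stands in the white tray's long compartment. Now the black stamp.

Call:
{"op": "jog_arm", "data": {
  "targets": [
    [0, -0.024, -0.312, 0.003, -22],
    [0, -0.024, -0.312, 0.003, -22],
    [0, -0.024, -0.312, 0.003, -22],
    [0, -0.024, -0.312, 0.003, -22],
    [0, -0.024, -0.312, 0.003, -22],
    [0, -0.024, -0.312, 0.003, -22],
    [0, -0.024, -0.312, 0.003, -22],
    [0, -0.024, -0.312, 0.003, -22],
    [0, -0.024, -0.312, 0.003, -22],
    [0, -0.024, -0.312, 0.003, -22],
    [0, -0.024, -0.312, 0.003, -22],
    [0, -0.024, -0.312, 0.003, -22]
  ]
}}

```text
clock: 31.48
tool_pos: [0.4493, -0.0084, 0.2288]
tool_rot: [-0.324, 3.094, -0.003]
contact_force: [0.4, -0.3, 0.5]
width: 0.0852
```

```bash
python3 - <<'E'
from h import *
st,d,E=wrist('w_b1')
plan(.4475,-.0095,.038,101.6)
im=d['color'].copy()
a=np.radians(11.6);M=np.array([[np.cos(a),-np.sin(a)],[np.sin(a),np.cos(a)]])
q=np.array([[12.5,29],[12.5,-29],[-12.5,-29],[-12.5,29]])/1000@M.T+[.4475,-.0095]
uv=proj(d,E,np.c_[q,np.full(4,.018)]);cv2.polylines(im,[uv.round().astype(np.int32)],True,(255,255,0),1)
uv=proj(d,E,[[.4475,-.0095,.058]])[0];cv2.circle(im,tuple(uv.round().astype(int).tolist()),2,(0,255,0),-1)
crop('w_b1o',im,220,120,340,260,4.2)
E
```

```text
shift mm [  8.    0.3 190.9] turn 0.4 (alt -179.6 ) rows>= 5.0 jaw now 102.0 tilt 1.79 q7 1.7 t 31.5333 pos [ 0.4494 -0.0084  0.2291] w 0.0856 f [ 0.2  0.3 -0.1]
```

View pics/w_b1o.png

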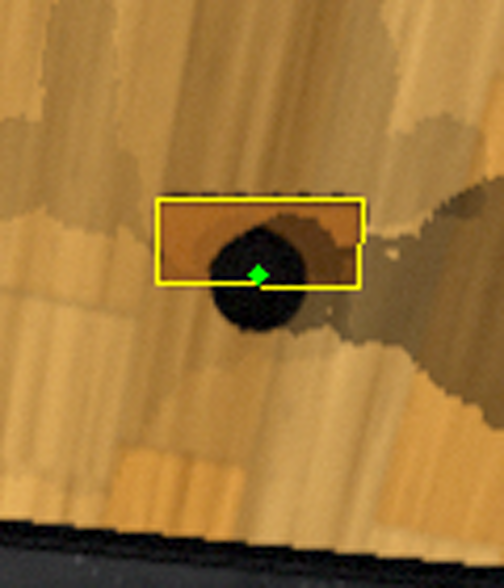

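The overlay fits the foot and knob. Descending.

Call:
{"op": "jog_arm", "data": {
  "targets": [
    [0, 0.002, 0, 0.04, 0],
    [0, 0.004, 0, 0.08, 0],
    [0, 0.005, 0, 0.12, 0],
    [0, 0.007, 0, 0.16, 0],
    [0, 0.008, 0, 0.185, 0],
    [0, 0.008, 0, 0.191, 0],
    [0, 0.008, 0, 0.191, 0],
    [0, 0.008, 0, 0.191, 0]
  ]
}}

```text
clock: 32.2
tool_pos: [0.4485, -0.0091, 0.0386]
tool_rot: [-0.326, 3.092, -0.003]
contact_force: [-0.9, -0.5, 0.4]
width: 0.0852
```

```bash
python3 - <<'E'
from h import *
st,d,E=wrist('w_b2')
plan(.4475,-.0095,.038,101.6)
E
```

```text
shift mm [1.7 0.1 1.2] turn 0.4 (alt -179.6 ) rows>= 1.0 jaw now 102.0 tilt 1.96 q7 1.67 t 32.25 pos [ 0.4491 -0.0092  0.0393] w 0.0854 f [-0.  -0.1 -0.4]
```

View pics/w_b2.png

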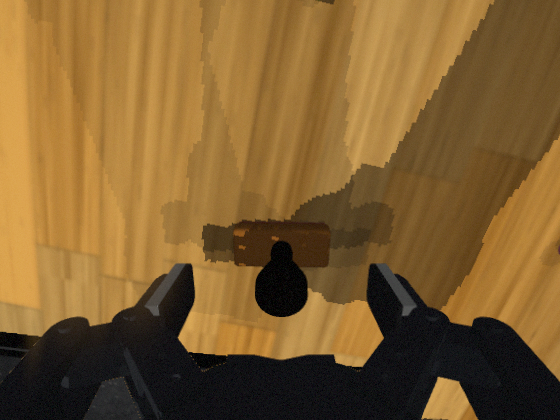

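Call:
{"op": "jog_arm", "data": {
  "targets": [
    [0.4, 0.002, 0, 0.001, 0],
    [1, 0.002, 0, 0.001, 0],
    [1, 0.002, 0, 0.001, 0],
    [1, 0.002, 0, 0.001, 0],
    [1, 0.002, 0, 0.001, 0],
    [1, 0.002, 0, 0.001, 0],
    [1, 0.002, 0, 0.001, 0],
    [1, 0.002, 0, 0.001, 0],
    [1, 0.002, 0, 0.001, 0]
  ],
  "newtons": 40
}}

```text
clock: 33.0
tool_pos: [0.4476, -0.0095, 0.0387]
tool_rot: [-0.326, 3.09, -0.003]
contact_force: [-1.0, 0.9, 6.4]
width: 0.0226
```

Call:
{"op": "jog_arm", "data": {
  "targets": [
    [1, 0, 0, -0.02, 0],
    [1, 0, 0, -0.06, 0],
    [1, 0, 0, -0.1, 0],
    [1, 0, 0, -0.13, 0],
    [1, 0, 0, -0.14, 0],
    [1, 0, 0, -0.14, 0],
    [1, 0, 0, -0.14, 0]
  ]
}}

```text
clock: 33.58
tool_pos: [0.4425, -0.0098, 0.1785]
tool_rot: [-0.325, 3.089, -0.003]
contact_force: [-0.9, -0.4, -2.1]
width: 0.0225
```

```bash
python3 - <<'E'
from h import *
st,d,E=wrist('w_b3')
a=np.radians(-9.8);c=np.array([.4905,.325])+np.array([[np.cos(a),-np.sin(a)],[np.sin(a),np.cos(a)]])@[-.041,.0275];print(c)
plan(c[0],c[1],.18,-9.8)
plan(.5,.17,.18,-9.8)
E
```

```text
[0.45477904 0.35907731]
shift mm [-89.6 358.1  -1.4] turn -68.2 (alt 111.8 ) rows>= 10.0 jaw now 102.0 tilt 1.89 q7 1.7 t 33.6333 pos [ 0.4418 -0.0098  0.1776] w 0.0222 f [-0.1 -0.8 -1.2]
shift mm [-94.5 163.7  -0.2] turn -68.2 (alt 111.8 ) rows>= 10.0 jaw now 102.0 tilt 1.89 q7 1.7 t 33.6333 pos [ 0.4418 -0.0098  0.1776] w 0.0222 f [-0.1 -0.8 -1.2]
```

View pics/w_b3.png

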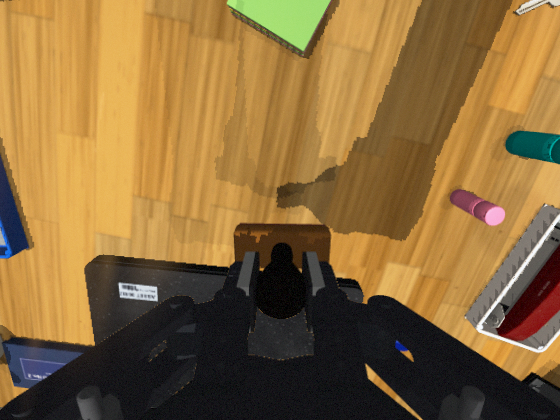

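Call:
{"op": "jog_arm", "data": {
  "targets": [
    [1, -0.04, 0.16, 0, 60],
    [1, -0.08, 0.2, 0, 60],
    [1, -0.09, 0.25, 0, 60],
    [1, -0.09, 0.3, 0, 60],
    [1, -0.09, 0.358, 0, 60],
    [1, -0.09, 0.358, 0, 80],
    [1, -0.09, 0.358, 0, 90],
    [1, -0.09, 0.358, 0, 112],
    [1, -0.09, 0.358, 0, 112],
    [1, -0.09, 0.358, 0, 112],
    [1, -0.09, 0.358, 0, 112],
    [1, -0.09, 0.358, 0, 112],
    [1, -0.09, 0.358, 0, 112],
    [1, -0.09, 0.358, 0, 112],
    [1, -0.09, 0.358, 0, 112],
    [1, -0.09, 0.358, 0, 112],
    [1, -0.09, 0.358, 0, 112],
    [1, -0.09, 0.358, 0, 112],
    [1, -0.09, 0.358, 0, 112],
    [1, -0.09, 0.358, 0, 112]
  ]
}}

```text
clock: 35.3
tool_pos: [0.4547, 0.3587, 0.1772]
tool_rot: [2.388, 2.009, 0.037]
contact_force: [0.6, -0.0, -0.1]
width: 0.0226
```

```bash
python3 - <<'E'
from ov import *
tray('w_b4',.4905,.325,-9.8)
plan(.4548,.3591,.07,-9.8)
E
```

```text
shift mm [ -0.3  -3.4 107.5] turn -0.1 (alt 179.9 ) rows>= 3.0 jaw now -9.9 tilt 1.81 q7 -0.9 t 35.35 pos [0.4548 0.3588 0.1776] w 0.0224 f [-0.5 -0.5 -0.9]
```

View pics/w_b4.png

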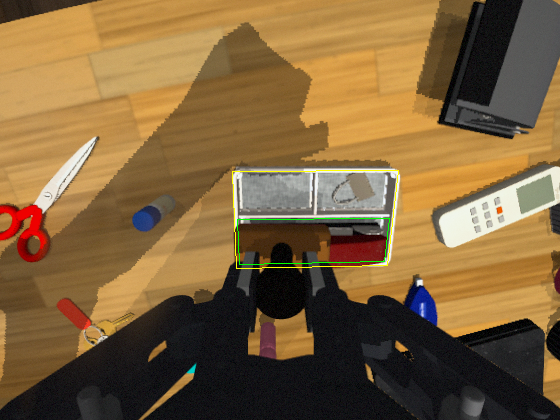

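Call:
{"op": "jog_arm", "data": {
  "targets": [
    [1, 0, -0.001, 0.04, 0],
    [1, 0, -0.003, 0.08, 0],
    [1, 0, -0.003, 0.1, 0],
    [1, 0, -0.003, 0.108, 0],
    [1, 0, -0.003, 0.108, 0],
    [1, 0, -0.003, 0.108, 0]
  ]
}}

```text
clock: 35.85
tool_pos: [0.456, 0.3598, 0.0702]
tool_rot: [2.389, 2.009, 0.04]
contact_force: [-0.3, 0.2, 0.4]
width: 0.0226
```

```bash
python3 - <<'E'
from ov import *
tray('w_b5',.4905,.325,-9.8)
plan(.4548,.3591,.043,-9.8)
E
```

```text
shift mm [-1.5 -2.3 27.9] turn -0.1 (alt 179.9 ) rows>= 1.0 jaw now -9.9 tilt 1.94 q7 -0.89 t 35.9 pos [0.4564 0.3601 0.071 ] w 0.0224 f [-0.2  0.3 -0.8]
```

View pics/w_b5.png

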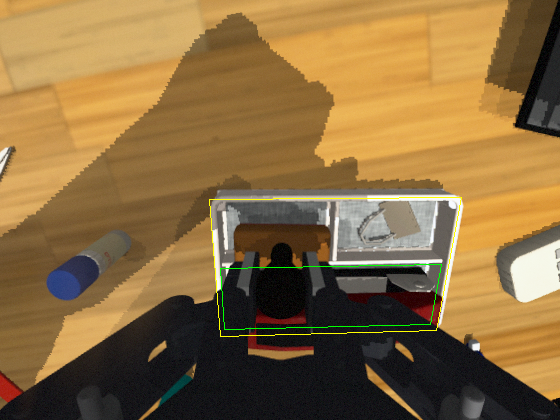

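Call:
{"op": "jog_arm", "data": {
  "targets": [
    [1, 0, -0.003, 0.004, 0],
    [1, 0, -0.003, 0.012, 0],
    [1, 0, -0.003, 0.018, 0],
    [1, 0, -0.003, 0.021, 0],
    [1, 0, -0.003, 0.021, 0]
  ]
}}

```text
clock: 36.32
tool_pos: [0.4537, 0.3603, 0.0491]
tool_rot: [2.389, 2.009, 0.04]
contact_force: [-0.1, 0.6, -1.1]
width: 0.0224
```

```bash
python3 - <<'E'
from ov import *
tray('w_b6',.4905,.325,-9.8)
plan(.4548,.3591,.043,-9.8)
E
```

```text
shift mm [-1.3  0.9  6.4] turn -0.1 (alt 179.9 ) rows>= 1.0 jaw now -9.9 tilt 1.9 q7 -0.89 t 36.3667 pos [0.4539 0.3605 0.0494] w 0.0225 f [ 0.   0.1 -0.7]
```

View pics/w_b6r.png

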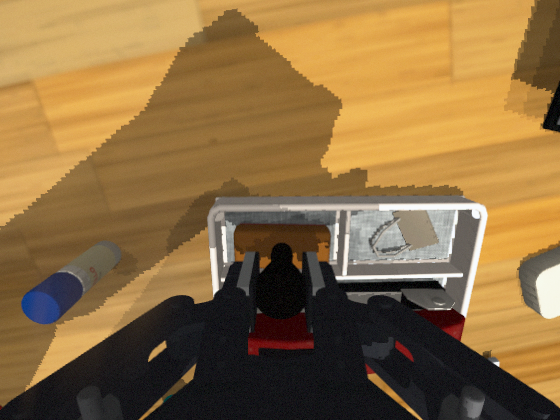

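Call:
{"op": "jog_arm", "data": {
  "targets": [
    [1, 0, 0, 0.003, 0],
    [1, 0, 0, 0.006, 0],
    [1, 0, 0, 0.0075, 0],
    [1, 0, 0, 0.008, 0],
    [1, 0, 0, 0.008, 0]
  ]
}}

```text
clock: 36.78
tool_pos: [0.4552, 0.3617, 0.0427]
tool_rot: [2.389, 2.009, 0.046]
contact_force: [0.1, -0.1, 7.4]
width: 0.0225
```

```bash
python3 - <<'E'
from ov import *
tray('w_b7',.4905,.325,-9.8)
plan(.4548,.3591,.0415,-9.8)
E
```

```text
shift mm [-2.6  0.1  1.2] turn -0.1 (alt 179.9 ) rows>= 1.0 jaw now -9.9 tilt 2.01 q7 -0.89 t 36.8333 pos [0.4551 0.3616 0.0427] w 0.0228 f [-1.3  0.1  6.7]
```

View pics/w_b7r.png

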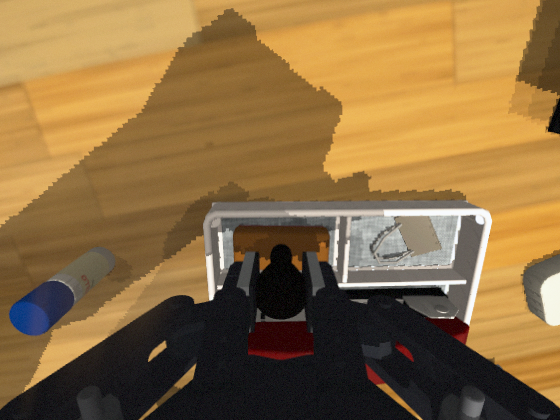

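Call:
{"op": "jog_arm", "data": {
  "targets": [
    [0.5, 0, 0, 0, 0],
    [0.5, 0, 0, 0, 0],
    [0.5, 0, 0, 0, 0],
    [0.5, 0, 0, 0, 0],
    [0.4, 0, 0, 0, 0],
    [0.4, 0, 0, -0.02, 0],
    [0.4, 0, 0, -0.05, 0],
    [0.4, 0, 0, -0.09, 0],
    [0.2, 0, 0, -0.13, 0],
    [0, 0, 0, -0.17, 0],
    [0, 0, 0, -0.19, 0],
    [0, 0, 0, -0.19, 0],
    [0, 0, 0, -0.19, 0]
  ]
}}

```text
clock: 37.92
tool_pos: [0.4488, 0.3612, 0.2338]
tool_rot: [2.389, 2.009, 0.05]
contact_force: [-0.5, 0.4, -1.0]
width: 0.0851
```

```bash
python3 - <<'E'
from ov import *
tray('w_b8',.4905,.325,-9.8)
d=get_image('scene');save('sceneE',d['color'])
plan(.4548,.3591,.0415,-9.8)
E
```

```text
shift mm [ -1.3   1.1 189.8] turn -0.1 (alt 179.9 ) rows>= 5.0 jaw now -9.9 tilt 1.89 q7 -0.91 t 38.0167 pos [0.4477 0.3602 0.2312] w 0.0854 f [ 0.3  0.6 -0.1]
```

View pics/w_b8r.png

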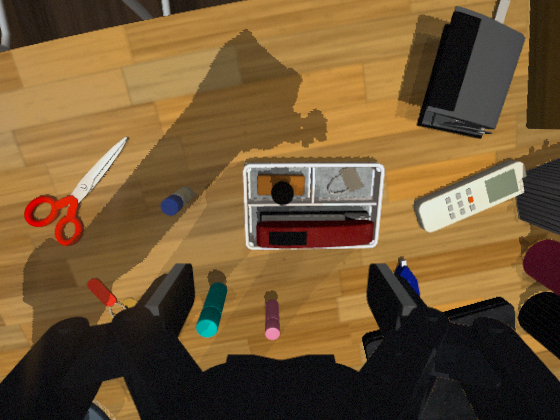

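View pics/sceneE.png

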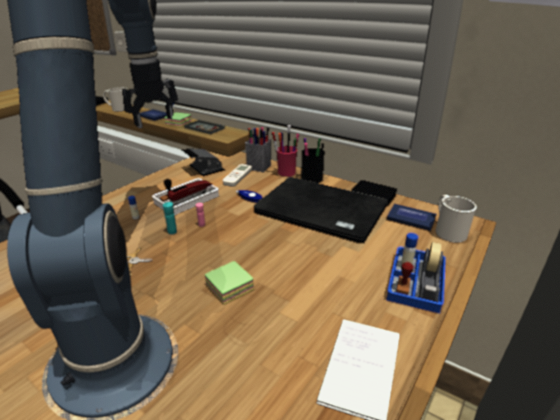

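```bash
python3 - <<'E'
from h import *
st,d,E=wrist('e1');a=cv2.resize(d['color'][150:260,230:400],None,fx=4.5,fy=4.5,interpolation=cv2.INTER_CUBIC);save('e1c',a)
d=get_image('scene');c=d['color']
save('e2c',np.hstack([cv2.resize(c[165:245,120:230],(440,320),interpolation=cv2.INTER_CUBIC),cv2.resize(c[225:315,370:460],(320,320),interpolation=cv2.INTER_CUBIC)]))
E
```

```text
(no output)
```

View pics/e1c.png

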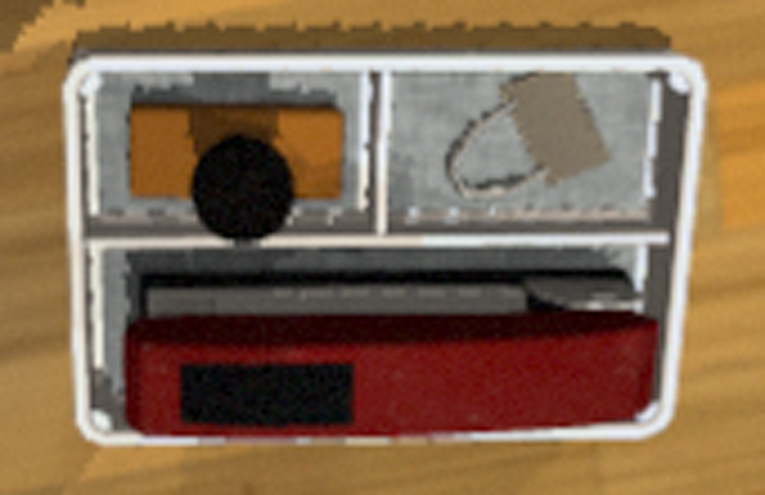

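View pics/e2c.png

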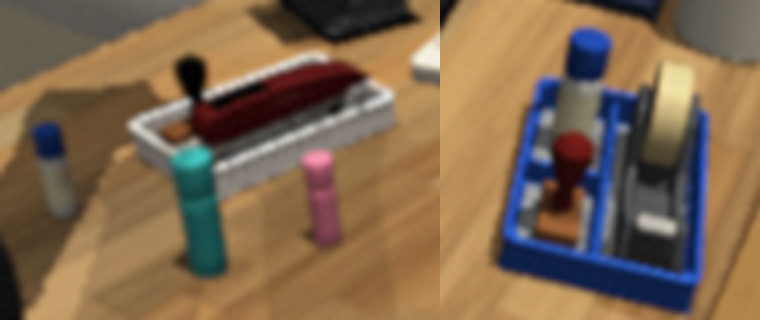

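All five stand in their compartments: the black stamp's foot is flat at (240,150) in the crop, the stapler beside it, and the blue kit upright in the scene view. One last check on the roller, then I'll hand in.

```bash
python3 - <<'E'
from h import *
get_image('top');print([(np.round(r['point'],3),round(r['p'],2)) for r in spotter.search_frame('top','roller_mid')])
print(ctrl.sign_off())
E
```

```text
[(array([0.606, 0.167, 0.017]), 0.55)]
the job is handed in; nothing more can be done
None
```

Both kits are made up in the order you listed, and the job was handed in at about 38 s of the 109 s allowed.

- **Blue tray:** the tape dispenser stands in the long compartment. The red stamp is upright in the near small compartment and the large blue-capped glue stick is upright in the far one.
- **White tray:** the stapler stands in the long compartment and the black stamp is upright next to the clip.

In the last wrist and scene pictures all five items were standing in their compartments. The gripper was clear of everything at z ≈ 0.23 m, with about 0 N on the wrist. The roller was found within about 3 mm of its first reading, which is within the network's error, so it had not moved. The other glue sticks were never touched.

Two checks were slightly off, though every item still ended up where it should:
- **Tool tilt:** the tool drifted to about 2° over the calls. The black stamp therefore touched down slightly tilted, and it looked flat on its foot after release.
- **Tray positions:** the blue tray's position differed by about 2 to 6 mm between views. Before the last placing, the white tray's outline lay a few pixels off. I steered by the wrist pictures for the final placings.

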